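# Stand a brick slip against the fence

### The job

Take the zinc sample tin off the dark brick slip and lay it on its side in the wooden V cradle, one end against the cradle's end stop. Then, never lifting the slip clear of the bench, push it flat along the tiles until its short end butts against the green fence, and tip it up against the fence so that it stands upright on that short end with its broad face flat against the fence. Let go of everything and leave the brick, the calliper and the brass weight alone.

Things in the scene. Friction and masses are not known exactly. Their poses are not given: they have to be found in the camera images.
- slip_center (a point): Centre of the dark, loose half brick slip (flat tile), 105 mm long (its x), 60 mm wide (its y), 18 mm thick (its z), about 0.24 kg. It starts flat on the bench in front of the fence with its x axis roughly square to the fence face; the tin stands on it. Both ends and both faces are equally good.
- slip_end_a (a point): Centre of the slip's short end face at its +x end (at half width and half thickness, 52.5 mm from the centre); at the start the end nearer the fence.
- slip_end_b (a point): Centre of the slip's short end face at its -x end; at the start the end nearer the robot.
- tin_center (a point): Centre (half-way up) of the closed zinc sample tin, a plain cylinder of 50 mm diameter and 95 mm height, about 0.15 kg; its z axis is the cylinder axis, pointing to the lid. It starts standing upright on the slip, so its base is 18 mm above the bench.
- fence: Fixed green steel fence. Origin at bench level in the middle of its working face, z up. The face is a vertical plane 160 mm wide (along y) and 60 mm high, looking along the fence's -x (roughly towards the robot), bare down to the bench; 12 mm thick, low foot and gussets behind. Place and yaw differ each time.
- cradle: Fixed wooden V trough (90 degrees, 56 mm wide), open at the top, along its x axis, which points roughly away from the robot. Origin at bench level under the middle, z up. The trough runs from x = -34 mm (open end, towards the robot) to x = +30 mm, where an 8 mm thick end stop 36 mm high stands. The bottom of the V is 12 mm, the top edges of its boards 32 mm above the bench.
- cradle_seat (a point): Where the tin's centre is when it lies in the cradle with one end at the stop: x = -17 mm, 47 mm above the bench; axes as the cradle's, the tin's axis along x. The tin is longer than the trough and then overhangs the open end by 30 mm, clear above the bare bench.
- brick: Half-burnt half brick, 105 x 100 x 65 mm, loose bystander; origin at the centre of its underside.
- calliper: Blue calliper lying flat, 150 mm long and up to 60 mm wide, 10 mm high, loose bystander; origin at mid length on its underside.
- weight: Brass check weight, 40 mm in diameter and 60 mm high, loose bystander; origin at the centre of its underside.
Not all that is in view belongs to the job. What is meant by the part that bears slip_center is not pink or red, and is the smaller of those in its own colour.

How it is judged:
By the outcome, as a careful person would: the job done as asked, in the order asked, and still so for the second after the job is handed in, with the robot touching nothing.
It also fails if it takes over 72 s, if anything falls off the work surface, if the arm or the gripper's body presses on something with over 40 N, if the wrist force passes 120 N, or if a joint passes its speed limit or range.

### The arm

A 7-joint arm with a two-finger parallel gripper is mounted at the origin on the work surface. World frame = base frame: x ahead of the robot, y to its left, z up, the work surface at z = 0. Lengths are in m, angles in degrees, forces in N, time in s.
With the tool pointing down it reaches from about 0.35 to 0.9 m from the base axis. Payload 19.9 kg.
Tool frame: the origin (TCP) lies at the very end of the fingers, on their centre line; the grasp point (between the pads) lies 19 mm behind it (arm.grip_point_offset is the distance from the TCP to the grasp point, in m); z points along the fingers, y is the direction in which the jaws open and shut (so a half turn about z gives the same grasp; the last joint's range is limited). The gripper opens to 94 mm and grips with 3 to 60 N. Pads are 16 mm wide; open, the fingers measure 119 mm over their backs; the gripper's body (75 mm by 177 mm) begins 78 mm behind the grasp point.
Start: joints at [64.773, 23.915, -0.59, 92.452, 0.269, 63.638, -3.037], TCP at [0.243, -0.576, 0.205] pointing down, gripper open.
Joint ranges: [-161.28, 161.28], [-22.2, 115.67], [-73.04, 71.86], [3.21, 147.25], [-68.34, 248.33], [10.77, 114.83], [-161.83, 161.83]. Speed limits (degrees/s): [108.29, 108.29, 136.94, 136.94, 172.46, 172.46, 172.46].

### API

Orientations are given as a 3x3 rotation matrix whose columns are the frame's x, y, z axes.
In Python, from workcell import arm gives the robot as it stands.
- The arm moves only by the tool drive_tool, never from a script. Its argument "series" is a list of rows, each an object with "offset": the shift along the tool's x, y, z in cm, a list of three; "delta_rot": the turn, a rotation vector about the tool's x, y, z in degrees, a list of three. A call has 1 to 20 rows; each row is the pose to reach, as a shift and turn from the pose commanded when the call began, along the tool's axes at that moment; what a row does not reach only later rows make up. A row lasts 1/10 s, in which the tool goes at most 50 mm and 8.59 degrees, less where a joint would pass 70% of its speed; a pose out of reach is approached as far as the arm can. A call with a gripper value outside its range is refused whole. "grip" is the closure, from 0 (fully open) to 1 (shut), set as the call begins (left out, the last holds). The fingers move at their own pace and stop on an object; "newtons" is the grip in N (left out, the last holds). Time passes only in rows, so rows that repeat a pose let the fingers close. It gives the time, the measured TCP pose, the force and the opening at its end, in the units of the state.
- arm.observe(): the state, without advancing time (a new reading comes with each control period).
- arm.camera(name): name is "scene" or "top" or "wrist"; returns a dict with "image" (420x560x3 uint8, red, green, blue), "depth" (420x560 float32, m along the optical axis (not along the pixel's ray), 0 where there is no reading), "vertical_fov" (degrees; the focal length in pixels is half the picture's height over the tangent of half this angle, whatever the lens; pixels are square), "cx", "cy" (the principal point, pixels), "k1" (the pictures are not rectified: a ray, as slopes to the right and down, at radius r is drawn at 1 + k1 r^2 times it, then the intrinsics apply), "cam_to_world" (4x4, takes a point from camera to world coordinates). Camera axes: x right, y down, z forward; pixel columns grow to the right and rows downward; lengths in m; the calibration is good to about 2 mm. A picture is of the moment at which its call begins.
- arm.hand_in(): hands the job in, once; it reports no verdict.
The state is a dict: "t": time; "q": joint angles; "dq": joint speeds; "joint_efforts": joint torques, N m; "position": TCP position; "eef_rot": TCP orientation; "wrist_force": force on the tool from outside, world axes, zero at the start; "wrist_torque": the same for the moment, N m; "grip_width": finger opening in m.
Only numpy, scipy, OpenCV 4.12 (cv2) and the standard library are available. Lean on these libraries where they do the work, as an engineer would, in place of code of your own. Each camera call takes 0.05 s, during which the arm holds its last target.

## Working session

There is one attempt and no reset: what is moved stays moved. The work goes in short steps, Python scripts to look and compute and a tool call to move; the robot and the scene stay as the last step left them, time stands still between calls to the robot, and variables do not carry over. Pictures are saved under pics/ and viewed, and the job is handed in when it is done.

Besides the shell and the picture viewer there is one more tool, called as name([rows], argument=value, ...), one row to a line, values as JSON. drive_tool: Moves the arm, as the interface text tells. Its arguments: {"type":"object","properties":{"series":{"type":"array"},"grip":{"type":"number"},"newtons":{"type":"number"}},"required":["series"]}

```bash
ls; mkdir -p pics; cat > h.py <<'E'
import numpy as np, cv2
from workcell import arm
def snap(n,fn=None):
    c=arm.camera(n)
    if fn: cv2.imwrite('pics/'+fn,c['image'][:,:,::-1])
    return c
def pts(c):
    h,w=c['depth'].shape
    f=h/2/np.tan(np.radians(c['vertical_fov'])/2)
    K=np.array([[f,0,c['cx']],[0,f,c['cy']],[0,0,1.]])
    u,v=np.meshgrid(np.arange(w),np.arange(h))
    p=np.stack([u,v],-1).reshape(-1,1,2).astype(np.float64)
    r=cv2.undistortPoints(p,K,np.array([c['k1'],0,0,0.])).reshape(h,w,2)
    d=c['depth']
    P=np.stack([r[...,0]*d,r[...,1]*d,d],-1)
    T=c['cam_to_world']
    return P@T[:3,:3].T+T[:3,3]
E
python3 - <<'E'
from h import *
for n in ['scene','top','wrist']:
    c=snap(n,n+'0.png'); print(n,c['vertical_fov'],c['cx'],c['cy'],c['k1'],np.round(c['cam_to_world'],3).tolist())
    np.savez(n+'0.npz',P=pts(c),I=c['image'],D=c['depth'])
print(arm.observe())
E
```

```text
pics
scene 56.29168651518274 270.6670750737006 214.76841953307297 -0.057568113072680824 [[-0.007, 0.616, -0.788, 1.436], [1.0, 0.02, 0.007, 0.016], [0.02, -0.788, -0.616, 0.759], [0.0, 0.0, 0.0, 1.0]]
top 46.68187267618023 288.34460424358343 207.83995626059559 -0.14416196695479536 [[-0.03, -0.997, 0.075, 0.408], [-1.0, 0.03, 0.006, 0.022], [-0.008, -0.075, -0.997, 1.654], [0.0, 0.0, 0.0, 1.0]]
wrist 58.90881768010113 281.24511124877444 210.58034176907026 -0.032891569203671714 [[0.388, -0.887, -0.25, 0.315], [-0.921, -0.374, -0.103, -0.546], [-0.002, 0.27, -0.963, 0.384], [0.0, 0.0, 0.0, 1.0]]
{'t': 0.15, 'q': array([64.77312909, 23.94221228, -0.59079406, 92.47637815,  0.26980082,
       63.63888275, -3.03702386]), 'dq': array([ 0.04497928, -0.08734282, -0.0833956 , -0.11805271, -0.09059179,
       -0.1067487 ,  0.04758718]), 'joint_efforts': array([-1.36701460e-04, -8.51536489e+01,  6.38398658e-01, -4.26140034e+01,
       -4.87929268e-02,  1.71164173e-02,  1.25927781e-04]), 'position': array([ 0.24257254, -0.57569263,  0.20495583]), 'eef_rot': array([[ 9.21525662e-01,  3.88317197e-01, -4.56928195e-04],
       [ 3.88317457e-01, -9.21525258e-01,  8.66481602e-04],
       [-8.46011662e-05, -9.75918227e-04, -9.99999520e-01]]), 'wrist_force': array([-0.62549937, -0.79175531,  0.14799591]), 'wrist_torque': array([-0.0474322 ,  0.02918521,  0.00978575]), 'grip_width': 0.09390100093109746}
```

View pics/scene0.png

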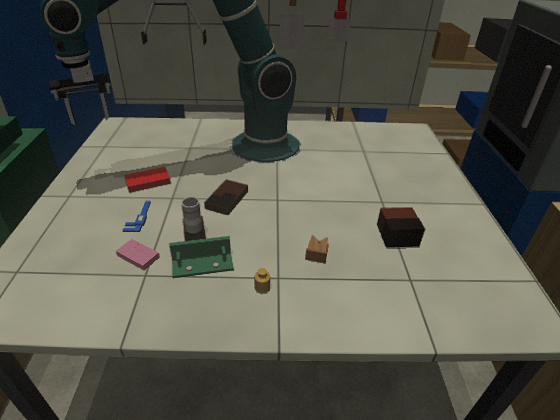

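View pics/top0.png

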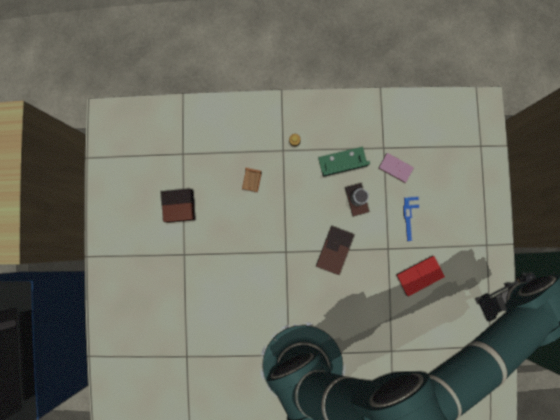

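View pics/wrist0.png

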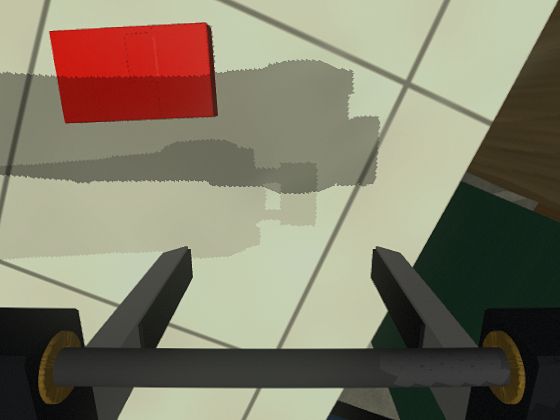

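Scene: slip with tin at top-view (357,198), a larger dark decoy at (335,250), fence (343,161), cradle (252,180), weight (295,140), calliper (408,215), brick (178,205). I'll measure these from depth.

```bash
cat > m.py <<'E'
from h import *
import sys
def rect(Q,name):
    # refined: min area rect in mm
    Q=Q[:,:2].astype(np.float32)*1000
    (c,s,a)=cv2.minAreaRect(Q); print(name,np.round(c,1),np.round(s,1),round(a,1),len(Q))
E
python3 - <<'E'
from m import *
for n in ['top','scene']:
    d=np.load(n+'0.npz');P=d['P'];I=d['I'].astype(int)
    Z=P[...,2]
    print(n)
    hsv=cv2.cvtColor(d['I'],cv2.COLOR_RGB2HSV)
    ok=(d['D']>0)&(P[...,0]>0.25)&(P[...,0]<1.0)&(abs(P[...,1])<0.6)
    tab=ok&(abs(Z)<0.02)&(hsv[...,2]>150); 
    A=np.c_[P[tab][:,:2],np.ones(tab.sum())]; co=np.linalg.lstsq(A,P[tab][:,2],rcond=None)[0]; print('plane',co, (P[tab][:,2]).std())
    Zc=Z-(P[...,0]*co[0]+P[...,1]*co[1]+co[2])
    m=(ok&(Zc>0.006)).astype(np.uint8)
    k,l,st,ce=cv2.connectedComponentsWithStats(m,connectivity=4)
    for i in range(1,k):
        if st[i,4]<40: continue
        q=l==i
        print(st[i],'Pmean',np.round(P[q].mean(0),3),'zmax',round(Zc[q].max(),3),'rgb',I[q].mean(0).astype(int))
        rect(P[q],'')
E
python3 - <<'E'
import cv2
I=cv2.imread('pics/top0.png')[110:300,150:440]
cv2.imwrite('pics/topz.png',cv2.resize(I,None,fx=2.7,fy=2.7,interpolation=cv2.INTER_CUBIC))
I=cv2.imread('pics/scene0.png')[165:300,100:360]
cv2.imwrite('pics/scz.png',cv2.resize(I,None,fx=3,fy=3,interpolation=cv2.INTER_CUBIC))
E
```

```text
top
plane [-0.00017215  0.00016897  0.00041587] 0.0039076313171155196
[289 134  12  12 118] Pmean [0.758 0.004 0.045] zmax 0.068 rgb [131 112  67]
 [760.3   4.6] [36.6 37.7] 0.3 118
[317 147  53  31 779] Pmean [ 0.68  -0.157  0.025] zmax 0.067 rgb [65 96 76]
 [ 688.5 -158.1] [ 82.8 164.2] 12.4 779
[378 153  36  30 565] Pmean [ 0.657 -0.34   0.018] zmax 0.03 rgb [143 115 129]
 [ 657.  -343.8] [114.9  67.2] 58.2 565
[242 167  21  25 343] Pmean [0.633 0.154 0.025] zmax 0.045 rgb [123  97  70]
 [633.4 153.9] [57.8 80.5] 75.4 343
[345 182  26  34 600] Pmean [ 0.553 -0.198  0.054] zmax 0.125 rgb [76 69 65]
 [ 556.  -206.9] [109.5  72.6] 14.5 600
[ 159  187   37   38 1070] Pmean [0.549 0.399 0.061] zmax 0.077 rgb [67 49 43]
 [552.3 411.9] [119.3 120.3] 6.0 1070
[402 204  11  15 103] Pmean [ 0.508 -0.373  0.011] zmax 0.021 rgb [ 87 109 144]
 [ 508.4 -374.7] [48.8 33.1] 5.9 103
[ 316  225   39   50 1149] Pmean [ 0.385 -0.12   0.026] zmax 0.039 rgb [70 56 51]
 [ 383.5 -121.1] [ 92.9 151.2] 67.5 1149
[396 256  49  32 962] Pmean [ 0.294 -0.408  0.025] zmax 0.037 rgb [126  42  40]
 [ 288.7 -408. 
[... 694 characters left out ...]
[ 170  197   63   80 2728] Pmean [ 0.647 -0.173  0.036] zmax 0.117 rgb [55 69 55]
 [ 616.5 -173.4] [227.4 158.3] 11.5 2728
[ 377  207   48   39 1517] Pmean [0.57  0.397 0.051] zmax 0.07 rgb [36 26 20]
 [551.8 403.2] [111.5 103.3] 3.5 1517
[134 213  13  14 102] Pmean [ 0.512 -0.374  0.009] zmax 0.014 rgb [ 68  89 122]
 [ 512.6 -373.3] [62.6 27.1] 2.1 102
[305 235  24  27 443] Pmean [0.643 0.153 0.023] zmax 0.039 rgb [100  75  51]
 [632.8 154.4] [56.1 77.2] 76.8 443
[116 239  44  30 702] Pmean [ 0.668 -0.338  0.016] zmax 0.021 rgb [142  95 107]
 [ 663.  -340.2] [108.5  62.5] 58.7 702
[254 268  16  24 311] Pmean [0.774 0.004 0.036] zmax 0.062 rgb [104  85  49]
 [768.1   3.4] [35.9 37.8] 1.0 311
```

View pics/topz.png

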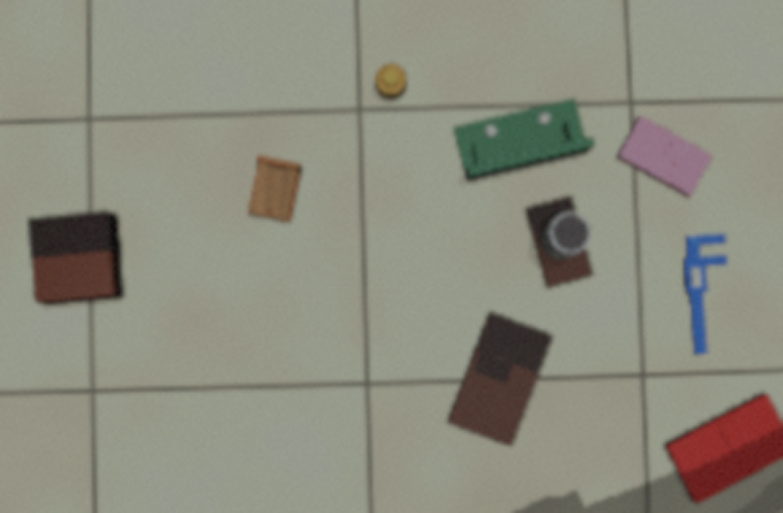

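View pics/scz.png

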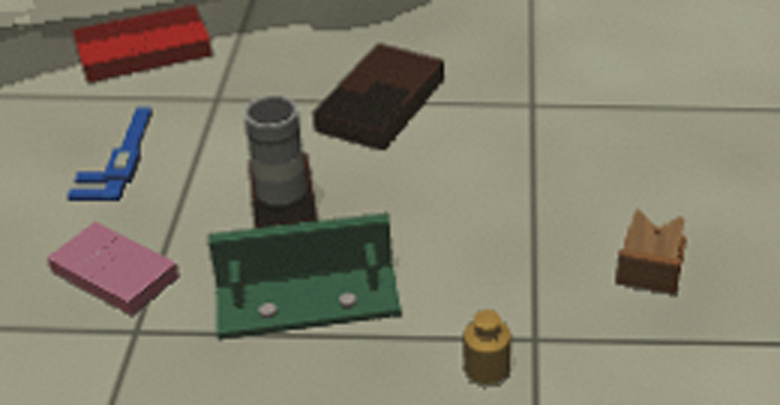

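```bash
python3 - <<'E'
from m import *
print([a for a in dir(arm) if not a.startswith('_')], arm.grip_point_offset)
for n in ['top','scene']:
    d=np.load(n+'0.npz');P=d['P'];I=d['I'].astype(int);hsv=cv2.cvtColor(d['I'],cv2.COLOR_RGB2HSV)
    x,y,z=P[...,0],P[...,1],P[...,2]
    box=lambda a,b,c,e:(x>a)&(x<b)&(y>c)&(y<e)
    # tin top
    q=box(.45,.65,-.3,-.1)&(z>.09)
    rect(P[q],n+' tintop %.4f'%P[q][:,2].mean()); print(P[q].mean(0))
    q=box(.45,.65,-.3,-.1)&(z>.011)&(z<.026)&(hsv[...,0]<25)&(hsv[...,1]>60)|(box(.45,.65,-.3,-.1)&(z>.012)&(z<.024))
    rect(P[q],n+' slip'); 
    q=box(.58,.75,-.27,-.06)&(z>.045)&(z<.09)&(hsv[...,0]>45)
    rect(P[q],n+' fencetop %.4f'%P[q][:,2].mean())
    q=box(.55,.72,.08,.22)&(z>.012); rect(P[q],n+' cradle')
    q=box(.55,.72,.08,.22)&(z>.033); rect(P[q],n+' cradle hi')
E
```

```text
['Unreachable', 'camera', 'grip_point_offset', 'hand_in', 'observe'] 0.0188
top tintop 0.1125 [ 555.9 -201.1] [48.  48.7] 45.3 209
[ 0.55559634 -0.20054782  0.11254853]
top slip [ 550.8 -199.8] [198.2 195.7] 0.1 336
top fencetop 0.0592 [ 656.8 -163.2] [ 15.  157.9] 10.6 190
top cradle [635.6 157.6] [120.7  84.4] 49.9 317
top cradle hi [634.7 151.3] [55.2 68.1] 81.8 57
scene tintop 0.1078 [ 560.2 -202.1] [47.7 49.3] 18.8 266
[ 0.56633066 -0.20067758  0.1078387 ]
scene slip [ 520.4 -187.5] [106.7 193.4] 67.5 319
scene fencetop 0.0553 [ 659.5 -164.5] [ 16.7 157.6] 12.4 415
scene cradle [632.9 152.8] [55.8 75.2] 79.4 385
scene cradle hi [644.4 155. ] [55.1 59.7] 67.6 65
```

drive_tool([
  {"offset": [4, -2, -9.5], "delta_rot": [0, 0, 4]},
  {"offset": [8, -4, -9.5], "delta_rot": [0, 0, 8]},
  {"offset": [12, -6, -9.5], "delta_rot": [0, 0, 11]},
  {"offset": [16, -8, -9.5], "delta_rot": [0, 0, 11]},
  {"offset": [20, -10, -9.5], "delta_rot": [0, 0, 11]},
  {"offset": [24, -12, -9.5], "delta_rot": [0, 0, 11]},
  {"offset": [28, -14.5, -9.5], "delta_rot": [0, 0, 11]},
  {"offset": [32, -16.5, -9.5], "delta_rot": [0, 0, 11]},
  {"offset": [36, -18.5, -9.5], "delta_rot": [0, 0, 11]},
  {"offset": [40, -20.5, -9.5], "delta_rot": [0, 0, 11]},
  {"offset": [44, -22.5, -9.5], "delta_rot": [0, 0, 11]},
  {"offset": [46.8, -24.3, -9.5], "delta_rot": [0, 0, 11]},
  {"offset": [46.8, -24.3, -9.5], "delta_rot": [0, 0, 11]},
  {"offset": [46.8, -24.3, -9.5], "delta_rot": [0, 0, 11]},
])

```text
t: 1.55
position: [0.5797, -0.1698, 0.3]
eef_rot: [[0.978, 0.207, -0.001], [0.207, -0.978, 0.0], [-0.001, -0.0, -1.0]]
wrist_force: [0.1, 0.0, -0.0]
grip_width: 0.0941
```

```bash
python3 - <<'E'
from m import *
c=snap('wrist','w1.png'); np.savez('w1.npz',P=pts(c),I=c['image'],D=c['depth'])
o=arm.observe(); print(o['t'],o['q'].round(2).tolist(),o['position'].round(4),o['eef_rot'].round(3).tolist(),o['wrist_force'])
E
```

```text
1.6 [24.79, 18.37, -14.58, 88.32, 4.75, 73.95, -68.56] [ 0.5793 -0.1708  0.3002] [[0.979, 0.205, -0.001], [0.205, -0.979, -0.0], [-0.001, -0.0, -1.0]] [-1.00921032 -1.21364182 -0.26712655]
```

View pics/w1.png

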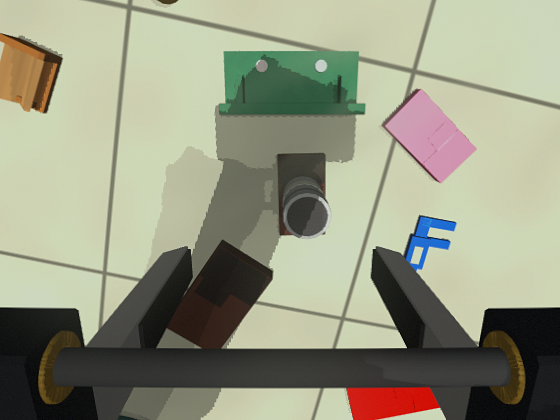

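```bash
python3 - <<'E'
from m import *
d=np.load('w1.npz');P=d['P'];I=d['I'];hsv=cv2.cvtColor(I,cv2.COLOR_RGB2HSV)
x,y,z=P[...,0],P[...,1],P[...,2]
ok=d['D']>0
box=lambda a,b,c,e:ok&(x>a)&(x<b)&(y>c)&(y<e)
q=box(.45,.65,-.3,-.1)&(z>.105)&(z<.125); rect(P[q],'tin top %.4f'%np.median(z[q])); 
(cx,cy),r=cv2.minEnclosingCircle((P[q][:,:2]*1000).astype(np.float32)); print(cx,cy,r)
q=box(.45,.65,-.3,-.1)&(z>.012)&(z<.024);
m=q.astype(np.uint8);m=cv2.morphologyEx(m,cv2.MORPH_OPEN,np.ones((3,3)))
k,l,st,ce=cv2.connectedComponentsWithStats(m)
for i in range(1,k):
    if st[i,4]>100: rect(P[l==i],'slip z%.4f '%np.median(z[l==i])+str(st[i]))
rect(P[m>0],'slip all')
q=box(.58,.75,-.27,-.06)&(z>.05)&(z<.07); rect(P[q],'fence top %.4f'%np.median(z[q]))
q=box(.58,.75,-.27,-.06)&(z>.01)&(z<.05); 
q=box(.55,.9,-.3,.0)&(abs(z)<.01)&(hsv[...,2]>150); print('bench z',np.median(z[q]))
for n,a in [('decoy',(.25,.5,-.2,-.02)),('cal',(.4,.62,-.45,-.32)),('pink',(.57,.75,-.42,-.27)),('cradle',(.55,.72,.08,.25))]:
    q=box(*a)&(z>.007)&(z<.06); rect(P[q],n)
E
```

```text
tin top 0.1131 [ 556.2 -201.6] [49.2 48.5] 13.7 1807
555.8934326171875 -201.8801727294922 25.145721435546875
slip z0.0179 [ 277  154   49   81 1597] [ 555.1 -201.7] [104.3  60.2] 13.4 1597
slip z0.0181 [220 243  33  21 131] [ 459.9 -133.9] [50.3  1.8] 68.4 131
slip all [ 535.2 -175.9] [ 74.2 173. ] 68.8 1728
fence top 0.0596 [ 618.7 -173.4] [ 89.8 158.7] 11.9 1622
bench z -0.0002734407178249243
decoy [ 412.2 -132.4] [ 85.2 207.2] 67.4 6193
cal [ 553.8 -384.2] [137.5  57.1] 4.8 745
pink [ 659.9 -340.6] [105.9  60.5] 59.0 4307
cradle [631.  154.8] [58.7 72.9] 76.8 3212
```

```bash
cat > kin.py <<'E'
import numpy as np, itertools
from scipy.spatial.transform import Rotation as Ro
D=[([64.77312909,23.94221228,-0.59079406,92.47637815,0.26980082,63.63888275,-3.03702386],[0.24257254,-0.57569263,0.20495583],[[.921525662,.388317197,-.000457],[.388317457,-.921525258,.000866],[-.0000846,-.000976,-1]]),
([24.79,18.37,-14.58,88.32,4.75,73.95,-68.56],[0.5793,-0.1708,0.3002],[[0.979,0.205,-0.001],[0.205,-0.979,0],[-0.001,0,-1]])]
def frames(q,s):
    R=Ro.identity();out=[]
    for a,sg,ax in zip(q,s,'zyzyzyz'):
        R=R*Ro.from_euler(ax,sg*a,degrees=True); out.append(R)
    return out
if __name__=='__main__':
    for s in itertools.product([1,-1],repeat=4):
        sg=[s[0],1,s[1],1,s[2],1,s[3]]
        off=[]
        for q,p,R in D:
            off.append(frames(q,sg)[-1].inv()*Ro.from_matrix(R))
        e=(off[0].inv()*off[1]).magnitude()*57.3
        if e<5: print(sg,e,off[0].as_rotvec(True))
        if e<5:
            A=[];b=[]
            for q,p,R in D:
                F=frames(q,sg); ez=np.array([0,0,1.])
                cols=[ez,F[1].apply(ez),F[3].apply(ez),F[6].apply(ez)]
                A.append(np.array(cols).T);b.append(p)
            A=np.vstack(A);b=np.hstack(b)
            x,res,rk,sv=np.linalg.lstsq(A,b,rcond=None);print(x,A@x-b,sv)
E
python3 kin.py
```

```text
[-1, 1, -1, 1, -1, 1, -1] 0.022484435259055933 [-1.85077345e-06 -1.31992734e-05  9.00000000e+01]
[59.11744091  0.7310394   0.4297563  59.39071326] [ 0.02476207  0.01251736 -0.0012628  -0.00022276 -0.00251131  0.0012628 ] [2.44958126e+00 1.41091295e+00 9.42136416e-02 2.78116344e-04]
```

```bash
cat > plan.py <<'E'
from h import *
from scipy.spatial.transform import Rotation as Ro
def tf(az,phi):
    a,p=np.radians([az,phi]); z=np.array([np.cos(p)*np.cos(a),np.cos(p)*np.sin(a),-np.sin(p)])
    y=np.array([np.sin(a),-np.cos(a),0]); return np.c_[np.cross(y,z),y,z]
def rows(tgts,p0=None,R0=None):
    """tgts: list of (grasp/TCP pos, az, phi); prints offset cm and rotvec deg from current"""
    o=arm.observe(); p0=o['position'] if p0 is None else p0; R0=o['eef_rot'] if R0 is None else R0
    for p,az,phi in tgts:
        R1=tf(az,phi); off=R0.T@(np.array(p)-p0)*100; rv=Ro.from_matrix(R0.T@R1).as_rotvec(True)
        print('{"offset": [%.2f, %.2f, %.2f], "delta_rot": [%.1f, %.1f, %.1f]}'%(*off,*rv))
    return o
def st():
    o=arm.observe(); z=o['eef_rot'][:,2]; y=o['eef_rot'][:,1]
    print('t %.2f'%o['t'],'q',o['q'].round(1).tolist(),'p',o['position'].round(4).tolist(),'az %.2f phi %.2f'%(np.degrees(np.arctan2(y[0],-y[1])),np.degrees(np.arctan2(-z[2],z[:2]@[-y[1],y[0]]))),'F',o['wrist_force'].round(1).tolist(),'w %.4f'%o['grip_width'])
    open('log.txt','a').write(repr((o['q'].tolist(),o['position'].tolist(),o['eef_rot'].tolist()))+'\n')
    return o
E
python3 -c "
from plan import *
st()
rows([((.58,-.19,.30),-14,90),((.56,-.2,.24),-14,130)])"
```

```text
t 1.60 q [24.8, 18.4, -14.6, 88.3, 4.8, 73.9, -68.6] p [0.5793, -0.1708, 0.3002] az 11.83 phi 90.04 F [-1.0, -1.2, -0.3] w 0.0939
{"offset": [-0.32, 1.89, 0.02], "delta_rot": [0.0, 0.0, 25.8]}
{"offset": [-2.48, 2.46, 6.02], "delta_rot": [9.0, -39.3, 24.8]}
```

drive_tool([
  {"offset": [-2.5, 2.5, 3], "delta_rot": [9, -39.3, 24.8]},
  {"offset": [-2.5, 2.5, 3], "delta_rot": [9, -39.3, 24.8]},
  {"offset": [-2.5, 2.5, 6], "delta_rot": [9, -39.3, 24.8]},
  {"offset": [-2.5, 2.5, 6], "delta_rot": [9, -39.3, 24.8]},
  {"offset": [-2.5, 2.5, 6], "delta_rot": [9, -39.3, 24.8]},
  {"offset": [-2.5, 2.5, 6], "delta_rot": [9, -39.3, 24.8]},
  {"offset": [-2.5, 2.5, 6], "delta_rot": [9, -39.3, 24.8]},
  {"offset": [-2.5, 2.5, 6], "delta_rot": [9, -39.3, 24.8]},
])

```text
t: 2.4
position: [0.5601, -0.2007, 0.2402]
eef_rot: [[0.745, -0.242, -0.622], [-0.186, -0.97, 0.155], [-0.641, 0.0, -0.767]]
wrist_force: [-0.1, -0.1, 0.1]
grip_width: 0.094
```

```bash
python3 -c "
from plan import *
st()"
```

```text
t 2.40 q [19.2, 46.0, -6.2, 61.7, 4.3, 112.5, -90.5] p [0.5601, -0.2007, 0.2402] az -14.00 phi 129.88 F [-0.1, -0.1, 0.1] w 0.0940
```

```bash
cat > kin2.py <<'E'
from kin import *
import sys
data=D+[eval(l) for l in open('log.txt')]
sg=[-1,1,-1,1,-1,1,-1]
def cols(q):
    F=frames(q,sg); ez=np.array([0,0,1.]);ex=np.array([1.,0,0])
    return np.array([ez,F[1].apply(ez),F[3].apply(ez),F[6].apply(ez), F[2].apply(ex),F[3].apply(ex),F[5].apply(ex)]).T
if __name__=='__main__':
    A=np.vstack([cols(q) for q,p,R in data]);b=np.hstack([p for q,p,R in data])
    for use in [[0,1,2,3],[0,1,2,3,4],[0,1,2,3,5],[0,1,2,3,6],[0,1,2,3,4,5],[0,1,2,3,4,6],[0,1,2,3,5,6],[0,1,2,3,4,5,6]]:
        x,res,rk,sv=np.linalg.lstsq(A[:,use],b,rcond=None); r=A[:,use]@x-b; print(use,x.round(4),'rms',np.sqrt((r**2).mean()).round(5),sv[-1].round(4))
E
python3 kin2.py
```

```text
[0, 1, 2, 3] [0.2104 0.6984 0.3988 0.4587] rms 0.01366 0.1506
[0, 1, 2, 3, 4] [ 0.1838  0.7698  0.4399  0.5144 -0.0692] rms 0.0116 0.1316
[0, 1, 2, 3, 5] [ 0.1412  0.6111  0.3964  0.3975 -0.0929] rms 0.01336 0.0606
[0, 1, 2, 3, 6] [0.186  0.7804 0.4159 0.511  0.0461] rms 0.01164 0.1295
[0, 1, 2, 3, 4, 5] [ 0.5233  1.4038  0.5339  0.9699 -0.2048  0.5259] rms 0.00883 0.0255
[0, 1, 2, 3, 4, 6] [ 0.1838  0.77    0.4395  0.5144 -0.068   0.0008] rms 0.0116 0.0393
[0, 1, 2, 3, 5, 6] [0.5284 1.4353 0.4631 0.9597 0.5247 0.1373] rms 0.00894 0.0252
[0, 1, 2, 3, 4, 5, 6] [ 0.5335  1.4334  0.5081  0.9779 -0.126   0.5385  0.0557] rms 0.00875 0.0252
```

```bash
python3 - <<'E'
from kin2 import *
ey=np.array([0,1.,0])
A=[];b=[]
for q,p,R in data:
    F=frames(q,sg); A.append(np.c_[cols(q),F[1].apply(ey),F[3].apply(ey),F[5].apply(ey)]); b.append(p)
A=np.vstack(A);b=np.hstack(b)
for use in [[0,1,2,3,7],[0,1,2,3,8],[0,1,2,3,9],[0,1,2,3,7,8],[0,1,2,3,7,9],[0,1,2,3,8,9],[0,1,2,3,4,7],[0,1,2,3,5,7],[0,1,2,3,4,5,7],[0,1,2,3,7,8,9]]:
    x=np.linalg.lstsq(A[:,use],b,rcond=None)[0]; r=A[:,use]@x-b; print(use,x.round(4),'rms',np.sqrt((r**2).mean()).round(5))
E
```

```text
[0, 1, 2, 3, 7] [ 0.293   0.4961  0.4746  0.3318 -0.0312] rms 0.00095
[0, 1, 2, 3, 8] [ 0.2853  0.5082  0.4652  0.3363 -0.0301] rms 0.00081
[0, 1, 2, 3, 9] [ 0.2813  0.513   0.4628  0.3393 -0.0298] rms 0.00077
[0, 1, 2, 3, 7, 8] [ 0.2892  0.5018  0.4698  0.3337 -0.0145 -0.0163] rms 1e-05
[0, 1, 2, 3, 7, 9] [ 0.2867  0.5048  0.4683  0.3355 -0.0138 -0.0167] rms 0.00026
[0, 1, 2, 3, 8, 9] [ 0.2828  0.5112  0.4637  0.3382 -0.0106 -0.0193] rms 0.00075
[0, 1, 2, 3, 4, 7] [ 0.2978  0.4835  0.4728  0.3229  0.0066 -0.0321] rms 0.00076
[0, 1, 2, 3, 5, 7] [ 0.3149  0.5188  0.4765  0.348   0.0277 -0.0317] rms 0.00049
[0, 1, 2, 3, 4, 5, 7] [ 0.3343  0.5755  0.4828  0.3883 -0.0138  0.0649 -0.0306] rms 0.00015
[0, 1, 2, 3, 7, 8, 9] [ 2.891e-01  5.018e-01  4.698e-01  3.337e-01 -1.440e-02 -1.600e-02
 -3.000e-04] rms 1e-05
```

```bash
cat > ik.py <<'E'
from plan import *
from kin import frames
from scipy.optimize import least_squares
sg=[-1,1,-1,1,-1,1,-1]
lo=np.array([-161.28,-22.2,-73.04,3.21,-68.34,10.77,-161.83])+1;hi=np.array([161.28,115.67,71.86,147.25,248.33,114.83,161.83])-1
ez=np.array([0,0,1.]);ey=np.array([0,1.,0]);RT=Ro.from_rotvec([0,0,90],True)
def fk(q):
    F=frames(q,sg)
    p=.2892*ez+F[1].apply(.5018*ez-.0145*ey)+F[3].apply(.4698*ez-.0163*ey)+F[6].apply(.3337*ez)
    return p,(F[6]*RT).as_matrix()
def ik(p,R,q0):
    def f(q):
        P,Q=fk(q); return np.r_[(P-p)*1000,Ro.from_matrix(Q.T@R).as_rotvec(True)*3,(q-q0)*0.001]
    s=least_squares(f,np.clip(q0,lo+.01,hi-.01),bounds=(lo,hi)); r=s.fun
    return s.x,np.linalg.norm(r[:3]),np.linalg.norm(r[3:6])/3
def test(name,g,az,phi,back=.0188,q0=np.array([19.2,46,-6.2,61.7,4.3,90,-90])):
    R=tf(az,phi); p=np.array(g)+R[:,2]*back
    best=None
    for s in [q0,q0+[0,-30,0,50,0,-40,0],q0+[0,0,40,0,-40,0,0],q0+[0,0,-40,0,40,0,0]]:
        q,e,er=ik(p,R,s)
        if best is None or e+er<best[1]+best[2]: best=(q,e,er)
    print(name,az,phi,'err %.1fmm %.1fdeg'%best[1:],best[0].round(0).astype(int).tolist())
E
python3 - <<'E'
from ik import *
for ph in (100,115,130): test('T1',(.556,-.202,.1),-14,ph)
for ph in (10,20,30,40): test('T1b',(.556,-.202,.065),-14,ph)
c=np.array([.632,.154]);u=np.array([np.cos(np.radians(-14)),np.sin(np.radians(-14))])
for ph in (10,20,30,40): test('T2A',(*(c-u*.050),.047),-14,ph)
for ph in (100,110,120,130): test('T2B',(*(c-u*.05),.047),-14,ph)
u=np.array([np.cos(np.radians(12)),np.sin(np.radians(12))]); f=np.array([.651,-.164])-u*0; f=np.array([.648,-.18])
for ph in (35,45,55,65): test('S1',(*(f-u*.095),.015),12,ph,.008)
for ph in (90,100,115,130,145): test('S2',(*(f-u*.009),.095),12,ph,.008)
E
```

```text
T1 -14 100 err 0.0mm 0.0deg [20, 34, -5, 95, 3, 61, -90]
T1 -14 115 err 0.0mm 0.0deg [20, 43, -6, 83, 5, 80, -91]
T1 -14 130 err 0.0mm 0.0deg [19, 52, -5, 70, 4, 98, -91]
T1b -14 10 err 1.9mm 2.9deg [100, 115, -72, 139, 190, 56, -161]
T1b -14 20 err 11.3mm 6.1deg [99, 114, -72, 140, 188, 60, -161]
T1b -14 30 err 16.6mm 21.4deg [90, 60, -72, 128, 125, 22, -161]
T1b -14 40 err 10.7mm 14.9deg [84, 53, -72, 127, 111, 28, -161]
T2A -14 10 err 11.7mm 11.1deg [-112, 115, 71, 123, -67, 12, -143]
T2A -14 20 err 17.0mm 13.8deg [-108, 104, 71, 123, -67, 12, -133]
T2A -14 30 err 10.5mm 13.6deg [-98, 81, 71, 123, -67, 12, -110]
T2A -14 40 err 8.3mm 10.7deg [-90, 64, 67, 123, -67, 12, -93]
T2B -14 100 err 0.0mm 0.0deg [-10, 39, -9, 95, 1, 55, -122]
T2B -14 110 err 0.0mm 0.0deg [-6, 44, -12, 87, -1, 67, -119]
T2B -14 120 err 0.0mm 0.0deg [-4, 50, -13, 79, -4, 78, -117]
T2B -14 130 err 0.0mm 0.0deg [-21, 57, 19, 72, -28, 93, -100]
S1 12 35 err 0.0mm 0.0deg [97, 79, -72, 130, 140, 23, -146]
S1 12 45 err 0.0mm 0.0deg [91, 69, -72, 128, 120, 25, -139]
S1 12 55 err 0.0mm 0.0deg [85, 62, -72, 124, 97, 29, -126]
S1 12 65 err 0.0mm 0.0deg [62, 39, -45, 120, 47, 15, -94]
S2 12 90 err 0.0mm 0.0deg [21, 35, -11, 91, 8, 54, -70]
S2 12 100 err 0.0mm 0.0deg [40, 48, -46, 82, 36, 75, -91]
S2 12 115 err 0.0mm 0.0deg [31, 56, -42, 69, 37, 93, -89]
S2 12 130 err 0.0mm 0.0deg [-5, 62, 28, 57, -6, 101, -60]
S2 12 145 err 3.3mm 2.9deg [-6, 71, 32, 47, -4, 114, -58]
```

```bash
python3 - <<'E'
from ik import *
c=np.array([.632,.154]);u=np.array([np.cos(np.radians(-14)),np.sin(np.radians(-14))])
for ph in (45,50,55,60): test('T2A',(*(c-u*.050),.05),-14,ph)
for ph in (130,135,140,145,150): test('T2B',(*(c-u*.05),.05),-14,ph)
for az in (-110,-80,-50,50,80,110):
  for ph in (30,40,50): test('T1b',(.556,-.202,.05),az,ph)
E
```

```text
T2A -14 45 err 6.4mm 8.3deg [-85, 56, 64, 123, -67, 12, -86]
T2A -14 50 err 4.3mm 5.5deg [-81, 51, 61, 123, -67, 12, -81]
T2A -14 55 err 1.9mm 2.5deg [-76, 46, 57, 123, -67, 12, -76]
T2A -14 60 err 0.0mm 0.0deg [-70, 41, 52, 123, -59, 12, -80]
T2B -14 130 err 0.0mm 0.0deg [-21, 57, 19, 72, -28, 93, -100]
T2B -14 135 err 0.0mm 0.0deg [-20, 60, 19, 68, -29, 99, -101]
T2B -14 140 err 0.0mm 0.0deg [-19, 63, 18, 64, -30, 104, -101]
T2B -14 145 err 0.0mm 0.0deg [-18, 66, 18, 60, -31, 110, -101]
T2B -14 150 err 0.0mm 0.0deg [-3, 69, -13, 56, -13, 111, -116]
T1b -110 30 err 12.8mm 19.9deg [-48, 75, 71, 104, -28, 50, -161]
T1b -110 40 err 9.7mm 13.8deg [-46, 72, 71, 104, -32, 50, -161]
T1b -110 50 err 5.6mm 7.5deg [-44, 69, 71, 104, -36, 52, -161]
T1b -80 30 err 1.1mm 1.0deg [-61, 82, 71, 118, -31, 24, -161]
T1b -80 40 err 0.0mm 0.0deg [-57, 74, 71, 117, -38, 26, -149]
T1b -80 50 err 0.0mm 0.0deg [-53, 67, 71, 117, -45, 29, -136]
T1b -50 30 err 10.5mm 13.7deg [-64, 81, 71, 125, -67, 12, -110]
T1b -50 40 err 8.6mm 10.9deg [-55, 63, 67, 125, -67, 12, -94]
T1b -50 50 err 4.7mm 5.9deg [-46, 50, 62, 125, -67, 12, -81]
T1b 50 30 err 0.0mm 0.0deg [94, 79, -72, 107, 18, 37, -6]
T1b 50 40 err 0.0mm 0.0deg [90, 71, -71, 108, 23, 36, -16]
T1b 50 50 err 0.0mm 0.0deg [81, 56, -60, 109, 12, 33, -12]
T1b 80 30 err 0.0mm 0.0deg [81, 82, -72, 87, 17, 70, 9]
T1b 80 40 err 0.0mm 0.0deg [80, 76, -72, 90, 22, 67, 4]
T1b 80 50 err 0.0mm 0.0deg [78, 71, -72, 93, 29, 64, -3]
T1b 110 30 err 0.0mm 0.0deg [65, 84, -72, 68, 22, 99, 22]
T1b 110 40 err 0.0mm 0.0deg [66, 80, -72, 74, 27, 93, 21]
T1b 110 50 err 0.0mm 0.0deg [67, 75, -72, 80, 32, 87, 18]
```

```bash
python3 - <<'E'
from ik import *
for az in (0,10,20,30,40,50,60,70):
  for ph in (55,60): test('T1b',(.556,-.202,.05),az,ph)
q=np.array([24.8,18.4,-14.6,88.3,4.8,73.9,-68.6])
# continuation from tool-down at height
for az in (20,40,60):
  q=np.array([24.8,18.4,-14.6,88.3,4.8,73.9,-68.6])
  for s in np.linspace(0,1,12):
    a=12+(az-12)*s; ph=90-35*s
    R=tf(a,ph); d=R[:,0]*0
    hor=np.array([np.cos(np.radians(a)),np.sin(np.radians(a)),0])
    g=np.array([.556,-.202,.05+.08*1])-hor*.10*s
    q,e,er=ik(g+R[:,2]*.0188,R,q)
  print(az,'pre',q.round(0),e,er)
  for s in np.linspace(0,1,6):
    g=np.array([.556,-.202,.13-.08*s])-hor*.10*(1-s); q,e,er=ik(g+R[:,2]*.0188,R,q)
  print(az,'grasp',q.round(0),e,er)
E
```

```text
T1b 0 55 err 0.0mm 0.0deg [81, 55, -72, 127, 105, 32, -150]
T1b 0 60 err 0.0mm 0.0deg [62, 35, -47, 124, 82, 12, -142]
T1b 10 55 err 0.0mm 0.0deg [84, 56, -72, 124, 92, 27, -127]
T1b 10 60 err 0.0mm 0.0deg [68, 38, -51, 122, 57, 12, -104]
T1b 20 55 err 0.0mm 0.0deg [78, 47, -60, 121, 53, 13, -83]
T1b 20 60 err 0.0mm 0.0deg [76, 45, -60, 119, 51, 19, -84]
T1b 30 55 err 0.0mm 0.0deg [85, 59, -71, 117, 55, 27, -71]
T1b 30 60 err 0.0mm 0.0deg [82, 55, -69, 116, 53, 30, -72]
T1b 40 55 err 0.0mm 0.0deg [86, 62, -72, 113, 46, 33, -52]
T1b 40 60 err 0.0mm 0.0deg [83, 60, -72, 112, 49, 37, -58]
T1b 50 55 err 0.0mm 0.0deg [76, 51, -56, 109, 10, 33, -14]
T1b 50 60 err 0.0mm 0.0deg [82, 62, -72, 108, 43, 43, -43]
T1b 60 55 err 0.0mm 0.0deg [74, 52, -54, 104, 7, 41, -3]
T1b 60 60 err 0.0mm 0.0deg [80, 63, -72, 104, 39, 49, -30]
T1b 70 55 err 0.0mm 0.0deg [70, 52, -52, 100, 5, 49, 6]
T1b 70 60 err 0.0mm 0.0deg [78, 65, -72, 100, 37, 56, -20]
20 pre [ 84.  24. -49. 127. -34.  22.   0.] 3.029499666034067e-06 4.629940912455016e-06
20 grasp [ 58.  34. -33. 122. -55.  12.  16.] 2.9968950460064414e-05 3.645659077025376e-05
40 pre [ 79.  31. -43. 114. -23.  39.  10.] 1.0453227032006052e-06 1.6535521530388008e-06
40 grasp [ 66.  40. -40. 114. -22.  25.   5.] 7.623427216785983e-07 4.2878813376377026e-07
60 pre [ 73.  39. -40. 100. -13.  55.  17.] 1.0938433584080964e-06 1.2831206339777617e-06
60 grasp [ 64.  45. -39. 105. -13.  41.  13.] 5.592323937353295e-07 3.761286037870306e-07
```

```bash
python3 -c "
from plan import *
st()
z=tf(55,55)[:,2]; g=np.array([.556,-.202,.047])+z*.0188
rows([(g-z*.2,55,55),(g-z*.2+[-.02,0,.05],20,90)])"
```

```text
t 2.40 q [19.2, 46.0, -6.2, 61.7, 4.3, 112.5, -90.5] p [0.5601, -0.2007, 0.2402] az -14.00 phi 129.88 F [-0.1, -0.1, 0.1] w 0.0940
{"offset": [-0.26, 9.93, 6.06], "delta_rot": [-3.1, 65.1, -73.5]}
{"offset": [-4.96, 10.41, 3.47], "delta_rot": [-11.8, 38.7, -32.6]}
```

drive_tool([
  {"offset": [-5, 10.4, 3.5], "delta_rot": [-11.8, 38.7, -32.6]},
  {"offset": [-5, 10.4, 3.5], "delta_rot": [-11.8, 38.7, -32.6]},
  {"offset": [-5, 10.4, 3.5], "delta_rot": [-11.8, 38.7, -32.6]},
  {"offset": [-5, 10.4, 3.5], "delta_rot": [-11.8, 38.7, -32.6]},
  {"offset": [-5, 10.4, 3.5], "delta_rot": [-11.8, 38.7, -32.6]},
  {"offset": [-5, 10.4, 3.5], "delta_rot": [-11.8, 38.7, -32.6]},
  {"offset": [-0.3, 9.9, 6], "delta_rot": [-3.1, 65.1, -73.5]},
  {"offset": [-0.3, 9.9, 6], "delta_rot": [-3.1, 65.1, -73.5]},
  {"offset": [-0.3, 9.9, 6], "delta_rot": [-3.1, 65.1, -73.5]},
  {"offset": [-0.3, 9.9, 6], "delta_rot": [-3.1, 65.1, -73.5]},
  {"offset": [-0.3, 9.9, 6], "delta_rot": [-3.1, 65.1, -73.5]},
  {"offset": [-0.3, 9.9, 6], "delta_rot": [-3.1, 65.1, -73.5]},
  {"offset": [-0.3, 9.9, 6], "delta_rot": [-3.1, 65.1, -73.5]},
  {"offset": [-0.3, 9.9, 6], "delta_rot": [-3.1, 65.1, -73.5]},
])

```text
t: 3.8
position: [0.4963, -0.2864, 0.197]
eef_rot: [[0.474, 0.817, 0.328], [0.671, -0.576, 0.466], [0.57, -0.001, -0.822]]
wrist_force: [0.1, 0.2, -0.2]
grip_width: 0.0938
```

```bash
python3 -c "
from plan import *
st()
c=snap('wrist','w2.png'); np.savez('w2.npz',P=pts(c),I=c['image'],D=c['depth'])
z=tf(55,55)[:,2]; g=np.array([.556,-.202,.047])+z*.0188
rows([(g,55,55),(g-z*.1,55,55)])"
```

```text
t 3.80 q [66.7, 26.6, -27.0, 100.9, -26.0, 62.1, 20.3] p [0.4963, -0.2864, 0.197] az 54.80 phi 55.24 F [0.1, 0.2, -0.2] w 0.0938
{"offset": [-0.14, 0.04, 20.08], "delta_rot": [0.0, 0.2, -0.1]}
{"offset": [-0.18, 0.04, 10.08], "delta_rot": [0.0, 0.2, -0.1]}
```

View pics/w2.png

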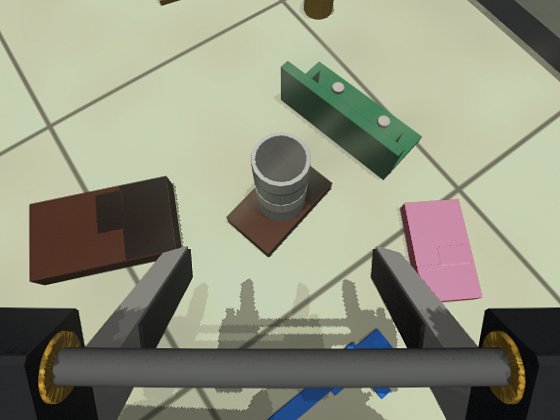

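drive_tool([
  {"offset": [-0.1, 0, 3], "delta_rot": [0, 0, 0]},
  {"offset": [-0.1, 0, 6], "delta_rot": [0, 0, 0]},
  {"offset": [-0.1, 0, 9], "delta_rot": [0, 0, 0]},
  {"offset": [-0.1, 0, 12], "delta_rot": [0, 0, 0]},
  {"offset": [-0.1, 0, 15], "delta_rot": [0, 0, 0]},
  {"offset": [-0.1, 0, 17.5], "delta_rot": [0, 0, 0]},
  {"offset": [-0.1, 0, 19], "delta_rot": [0, 0, 0]},
  {"offset": [-0.1, 0, 20], "delta_rot": [0, 0, 0]},
  {"offset": [-0.1, 0, 20], "delta_rot": [0, 0, 0]},
])

```text
t: 4.75
position: [0.5619, -0.1919, 0.0319]
eef_rot: [[0.471, 0.819, 0.327], [0.671, -0.573, 0.47], [0.572, -0.002, -0.82]]
wrist_force: [-0.2, 0.6, -0.0]
grip_width: 0.0941
```

drive_tool([
  {"offset": [0, 0, 0], "delta_rot": [0, 0, 0]},
  {"offset": [0, 0, 0], "delta_rot": [0, 0, 0]},
  {"offset": [0, 0, 0], "delta_rot": [0, 0, 0]},
  {"offset": [0, 0, 0], "delta_rot": [0, 0, 0]},
  {"offset": [0, 0, 0], "delta_rot": [0, 0, 0]},
  {"offset": [0, 0, 0], "delta_rot": [0, 0, 0]},
  {"offset": [0, 0, 0], "delta_rot": [0, 0, 0]},
  {"offset": [0, 0, 0], "delta_rot": [0, 0, 0]},
], grip=1, newtons=25)

```text
t: 5.55
position: [0.5617, -0.1928, 0.032]
eef_rot: [[0.472, 0.819, 0.327], [0.67, -0.574, 0.47], [0.573, -0.002, -0.82]]
wrist_force: [-1.7, -0.7, 2.3]
grip_width: 0.0493
```

```bash
python3 -c "
from plan import *
st()
c=snap('scene','s2.png')
cv2.imwrite('pics/s2z.png',cv2.resize(c['image'][150:300,60:360,::-1],None,fx=2.6,fy=2.6))
d=np.load('w2.npz');P=d['P'];hsv=cv2.cvtColor(d['I'],cv2.COLOR_RGB2HSV)
x,y,z=P[...,0],P[...,1],P[...,2]
q=(d['D']>0)&(x>.6)&(x<.7)&(y>-.27)&(y<-.06)&(z>.008)&(z<.052)&(hsv[...,0]>45)&(hsv[...,0]<90)&(hsv[...,1]>60)
u=np.array([np.cos(np.radians(11.8)),np.sin(np.radians(11.8))])
s=P[...,:2]@u; med=np.median(s[q]); print(med)
q&=abs(s-np.percentile(s[q],25))<.01
Q=P[q]; 
for _ in range(3):
    A=np.c_[Q[:,1],np.ones(len(Q))]; co=np.linalg.lstsq(A,Q[:,0],rcond=None)[0]; r=Q[:,0]-A@co; Q=Q[abs(r)<2.0*r.std()+1e-4]
print('fence x=%.4f + %.4f*y yaw %.2f n=%d rms %.4f'%(co[1],co[0],np.degrees(np.arctan(-co[0])),len(Q),r.std()), Q[:,1].min(),Q[:,1].max(),Q[:,2].min(),Q[:,2].max())
"
```

```text
t 5.55 q [56.8, 40.4, -28.7, 107.2, -27.4, 38.9, 21.0] p [0.5617, -0.1928, 0.032] az 54.96 phi 55.05 F [-1.7, -0.7, 2.3] w 0.0493
0.6039813187320119
fence x=0.6173 + -0.2063*y yaw 11.66 n=1115 rms 0.0004 -0.24408118151107874 -0.0891605318944097 0.008050462506902611 0.051952854118401004
```

View pics/s2z.png

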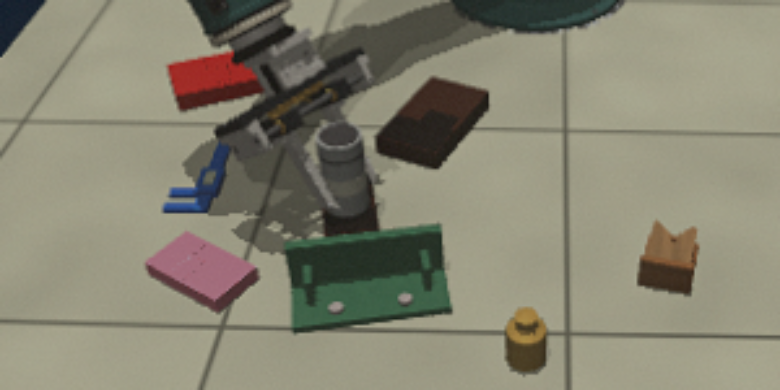

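drive_tool([
  {"offset": [0.6, 0, -0.8], "delta_rot": [0, 0, 0]},
  {"offset": [1.7, 0, -2.5], "delta_rot": [0, 0, 0]},
  {"offset": [3.4, 0, -4.9], "delta_rot": [0, 0, 0]},
  {"offset": [5.2, 0, -7.4], "delta_rot": [0, 0, 0]},
  {"offset": [6.9, 0, -9.8], "delta_rot": [0, 0, 0]},
  {"offset": [9.2, 0, -13.1], "delta_rot": [0, 0, 0]},
  {"offset": [11.5, 0, -16.4], "delta_rot": [0, 0, 0]},
  {"offset": [11.5, 0, -16.4], "delta_rot": [0, 0, 0]},
])

```text
t: 6.4
position: [0.5639, -0.1931, 0.2377]
eef_rot: [[0.468, 0.819, 0.332], [0.673, -0.574, 0.466], [0.572, 0.005, -0.82]]
wrist_force: [0.5, -0.2, -3.1]
grip_width: 0.0496
```

```bash
python3 -c "
from plan import *
st()
c=snap('scene','s3.png')
cv2.imwrite('pics/s3z.png',cv2.resize(c['image'][100:300,60:360,::-1],None,fx=2.6,fy=2.6))
rows([((.50,-.08,.27),20,75),((.50,.08,.26),-13.4,90)])
"
```

```text
t 6.40 q [57.9, 22.7, -29.6, 101.0, -28.1, 59.0, 10.3] p [0.5639, -0.1931, 0.2377] az 54.99 phi 55.10 F [0.5, -0.2, -3.1] w 0.0496
{"offset": [6.65, -11.63, 0.31], "delta_rot": [-14.7, -19.3, 31.9]}
{"offset": [16.84, -20.81, 8.61], "delta_rot": [-20.7, -30.7, 66.2]}
```

View pics/s3z.png

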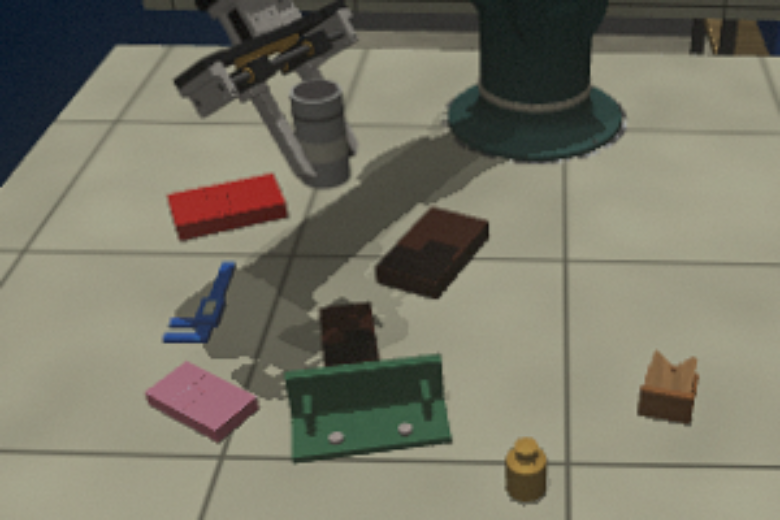

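Tin is in the gripper upright; slip stayed put. Moving towards the cradle.

drive_tool([
  {"offset": [3, -5, 0], "delta_rot": [-7, -9, 15]},
  {"offset": [6.7, -11.6, 0.3], "delta_rot": [-14.7, -19.3, 31.9]},
  {"offset": [6.7, -11.6, 0.3], "delta_rot": [-14.7, -19.3, 31.9]},
  {"offset": [6.7, -11.6, 0.3], "delta_rot": [-14.7, -19.3, 31.9]},
  {"offset": [10, -15, 3], "delta_rot": [-17, -23, 43]},
  {"offset": [13.5, -18, 6], "delta_rot": [-19, -27, 55]},
  {"offset": [16.8, -20.8, 8.6], "delta_rot": [-20.7, -30.7, 66.2]},
  {"offset": [16.8, -20.8, 8.6], "delta_rot": [-20.7, -30.7, 66.2]},
  {"offset": [16.8, -20.8, 8.6], "delta_rot": [-20.7, -30.7, 66.2]},
  {"offset": [16.8, -20.8, 8.6], "delta_rot": [-20.7, -30.7, 66.2]},
  {"offset": [16.8, -20.8, 8.6], "delta_rot": [-20.7, -30.7, 66.2]},
])

```text
t: 7.55
position: [0.4983, 0.0817, 0.2576]
eef_rot: [[0.987, -0.157, 0.027], [-0.158, -0.987, 0.013], [0.025, -0.017, -1.0]]
wrist_force: [0.5, -0.6, -1.9]
grip_width: 0.0497
```

```bash
python3 -c "
from plan import *
st()
c=snap('wrist','w4.png'); np.savez('w4.npz',P=pts(c),I=c['image'],D=c['depth'])
"
```

```text
t 7.55 q [23.8, 10.7, -40.8, 105.8, 7.4, 64.5, -118.5] p [0.4983, 0.0817, 0.2576] az -9.05 phi 88.56 F [0.5, -0.6, -1.9] w 0.0497
```

View pics/w4.png

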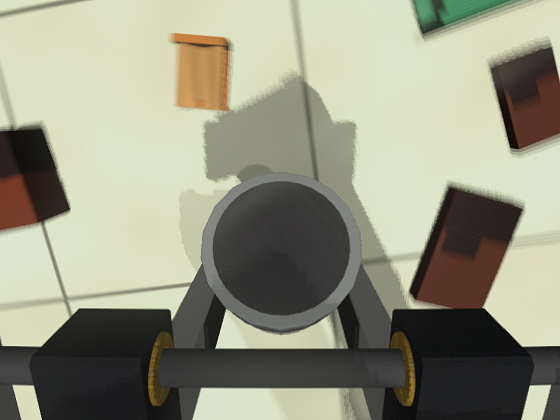

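```bash
python3 -c "
from m import *
from plan import *
d=np.load('w4.npz');P=d['P'];hsv=cv2.cvtColor(d['I'],cv2.COLOR_RGB2HSV)
x,y,z=P[...,0],P[...,1],P[...,2];ok=d['D']>0
box=lambda a,b,c,e:ok&(x>a)&(x<b)&(y>c)&(y<e)
q=box(.55,.72,.08,.24)&(z>.006)&(z<.05); rect(P[q],'cradle')
q=box(.55,.72,.08,.24)&(z>.0335)&(z<.05); rect(P[q],'stop top'); 
q=box(.55,.72,.08,.24)&(z>.028)&(z<.0335); rect(P[q],'board tops'); 
q=box(.55,.72,.0,.24)&(abs(z)<.004); print('bench',np.median(z[q]))
c=snap('wrist','w5.png'); P=pts(c); x,y,z=P[...,0],P[...,1],P[...,2];ok=c['depth']>0
q=box(.55,.72,.08,.24)&(z>.006)&(z<.05); rect(P[q],'cradle2')
st()
u=np.array([.973,-.2317,0])
"
```

```text
cradle [630.6 155. ] [56.2 72.6] 77.0 3888
stop top [661.5 147.7] [55.5  8.4] 76.0 472
board tops [629.8 153.2] [55.6 70.5] 80.0 908
bench -0.00024020953516989962
cradle2 [630.7 154.7] [55.8 72.8] 77.3 3889
t 7.65 q [23.9, 10.8, -40.7, 105.7, 7.4, 64.5, -118.3] p [0.4992, 0.0809, 0.2572] az -9.02 phi 88.60 F [-0.4, 0.6, -1.5] w 0.0494
```

```bash
cat > crad.py <<'E'
from ik import *
u=np.array([np.cos(np.radians(-13)),np.sin(np.radians(-13)),0]); v=np.array([-u[1],u[0],0]); O=np.array([.6286,.1553,0])
def ctcp(xc,zc,phi=145.,d=.0181):
    # tin centre at cradle x=xc, z=zc
    return O+u*(xc-d)+np.array([0,0,zc])+tf(-13,phi)[:,2]*.0188
E
python3 -c "
from crad import *
o=st()
from h import *
d=np.load('w4.npz')
" ; python3 -c "
from crad import *
c=snap('wrist'); o=arm.observe(); P=pts(c); R=o['eef_rot'];p=o['position']
T=(P-p)@R
q=(c['depth']>0)&(abs(T[...,1])<.03)&(T[...,2]<-.03)&(T[...,2]>-.12)&(abs(T[...,0])<.08)
Q=T[q]; print(len(Q))
# central column band
b=Q[abs(Q[:,1])<.004]; i=np.argsort(b[:,0]); print(b[i][::max(1,len(i)//25)].round(4))
for xc,zc in ((-.025,.15),(-.022,.052)):
  pt=ctcp(xc,zc); print(pt, [r if np.isscalar(r) else r.round(0) for r in ik(pt,tf(-13,145),o['q'])])
rows([(ctcp(-.025,.17),-13,115),(ctcp(-.025,.15),-13,145)])
"
```

```text
t 7.65 q [23.9, 10.8, -40.7, 105.7, 7.4, 64.5, -118.3] p [0.4992, 0.0809, 0.2572] az -9.02 phi 88.60 F [-0.4, 0.6, -1.5] w 0.0494
40543
[[-1.800e-02  2.900e-03 -3.560e-02]
 [ 1.910e-02 -2.600e-03 -8.520e-02]
 [ 2.100e-02  0.000e+00 -8.510e-02]
 [ 2.270e-02 -4.000e-04 -1.144e-01]
 [ 2.380e-02  2.900e-03 -8.340e-02]
 [ 2.460e-02 -1.700e-03 -8.250e-02]
 [ 2.550e-02 -1.100e-03 -8.170e-02]
 [ 2.620e-02  3.800e-03 -1.147e-01]
 [ 2.690e-02 -1.000e-04 -1.152e-01]
 [ 2.750e-02  3.000e-04 -1.139e-01]
 [ 2.810e-02 -2.000e-04 -7.870e-02]
 [ 2.850e-02  3.000e-03 -1.125e-01]
 [ 2.880e-02  2.200e-03 -1.123e-01]
 [ 2.970e-02  3.900e-03 -7.990e-02]
 [ 3.180e-02 -2.900e-03 -7.750e-02]
 [ 3.390e-02  3.100e-03 -7.590e-02]
 [ 3.610e-02  1.000e-03 -7.420e-02]
 [ 3.840e-02 -8.000e-04 -7.320e-02]
 [ 4.070e-02  1.000e-04 -7.090e-02]
 [ 4.300e-02  1.400e-03 -7.000e-02]
 [ 4.540e-02 -2.000e-03 -6.730e-02]
 [ 4.790e-02  2.700e-03 -6.450e-02]
 [ 5.030e-02  2.400e-03 -6.480e-02]
 [ 5.290e-02  1.500e-03 -6.220e-02]
 [ 5.560e-02 -3.000e-03 -5.890e-02]
 [ 5.810e-02 -1.000e-04 -5.850e-02]]
[0.57159929 0.16845965 0.13921676] [array([   6.,   63.,  -34.,   58.,   -1.,  112., -128.]), np.float64(2.3779550019321e-05), np.float64(1.5023658014728366e-05)]
[0.5745224  0.1677848  0.04121676] [array([   5.,   69.,  -32.,   57.,    2.,  107., -125.]), np.float64(2.3802554458967458e-05), np.float64(1.6305522898868215e-05)]
{"offset": [5.58, -9.60, 10.14], "delta_rot": [-0.2, -26.5, 4.5]}
{"offset": [5.53, -9.56, 12.14], "delta_rot": [1.0, -56.4, 4.5]}
```

drive_tool([
  {"offset": [2, -3, 2], "delta_rot": [0, -8, 4.5]},
  {"offset": [3.5, -6, 5], "delta_rot": [0, -16, 4.5]},
  {"offset": [5.5, -9.6, 8], "delta_rot": [0, -24, 4.5]},
  {"offset": [5.5, -9.6, 10], "delta_rot": [0.5, -32, 4.5]},
  {"offset": [5.5, -9.6, 12], "delta_rot": [0.7, -40, 4.5]},
  {"offset": [5.5, -9.6, 13], "delta_rot": [0.8, -48, 4.5]},
  {"offset": [5.5, -9.6, 13.5], "delta_rot": [1, -56.4, 4.5]},
  {"offset": [5.5, -9.6, 13.5], "delta_rot": [1, -56.4, 4.5]},
  {"offset": [5.5, -9.6, 13.5], "delta_rot": [1, -56.4, 4.5]},
  {"offset": [5.5, -9.6, 13.5], "delta_rot": [1, -56.4, 4.5]},
])

```text
t: 8.7
position: [0.5727, 0.1678, 0.1263]
eef_rot: [[0.563, -0.228, -0.794], [-0.129, -0.974, 0.189], [-0.816, -0.004, -0.577]]
wrist_force: [-0.3, 0.6, -1.2]
grip_width: 0.0496
```

```bash
python3 -c "
from crad import *
st()
c=snap('scene')
cv2.imwrite('pics/s5z.png',cv2.resize(c['image'][150:300,200:420,::-1],None,fx=3.5,fy=3.5))
rows([(ctcp(-.022,.075),-13,145),(ctcp(-.022,.051),-13,145),(ctcp(-.022,.047),-13,145)])
"
```

```text
t 8.70 q [7.2, 64.0, -36.2, 58.4, 1.5, 111.1, -128.4] p [0.5727, 0.1678, 0.1263] az -13.21 phi 144.73 F [-0.3, 0.6, -1.2] w 0.0496
{"offset": [5.27, -0.00, 3.53], "delta_rot": [-0.3, -0.4, 0.0]}
{"offset": [7.23, 0.01, 4.92], "delta_rot": [-0.3, -0.4, 0.0]}
{"offset": [7.55, 0.01, 5.15], "delta_rot": [-0.3, -0.4, 0.0]}
```

View pics/s5z.png

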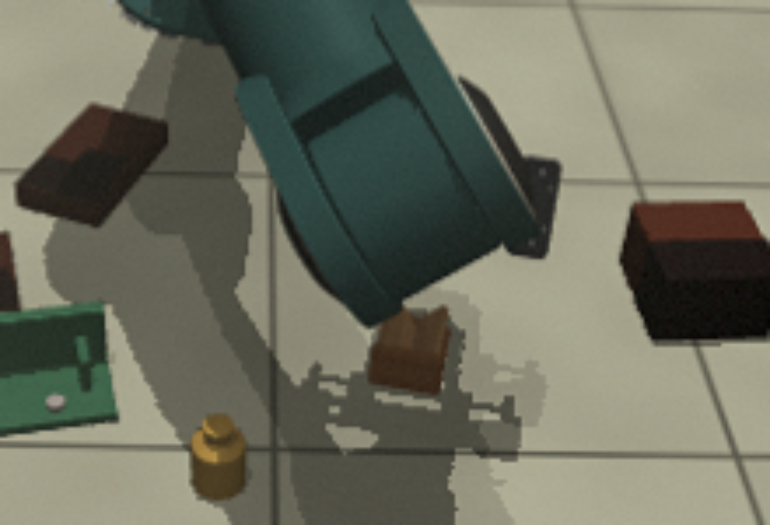

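drive_tool([
  {"offset": [1.8, 0, 1.2], "delta_rot": [0, 0, 0]},
  {"offset": [3.5, 0, 2.4], "delta_rot": [-0.3, -0.4, 0]},
  {"offset": [5.3, 0, 3.5], "delta_rot": [-0.3, -0.4, 0]},
  {"offset": [6.3, 0, 4.2], "delta_rot": [-0.3, -0.4, 0]},
  {"offset": [6.9, 0, 4.6], "delta_rot": [-0.3, -0.4, 0]},
  {"offset": [7.2, 0, 4.9], "delta_rot": [-0.3, -0.4, 0]},
  {"offset": [7.2, 0, 4.9], "delta_rot": [-0.3, -0.4, 0]},
])

```text
t: 9.45
position: [0.5739, 0.1677, 0.0395]
eef_rot: [[0.555, -0.225, -0.801], [-0.13, -0.974, 0.183], [-0.822, 0.003, -0.57]]
wrist_force: [0.3, 0.3, -1.7]
grip_width: 0.0499
```

```bash
python3 -c "
from crad import *
st()
rows([(ctcp(-.022,.051),-13,145),(ctcp(-.022,.049),-13,145),(ctcp(-.022,.0475),-13,145),(ctcp(-.0175,.0475),-13,145),(ctcp(-.0155,.0475),-13,145)])
c=snap('wrist','w6.png')
"
```

```text
t 9.45 q [6.2, 70.3, -34.7, 57.1, 4.2, 107.1, -126.2] p [0.5739, 0.1677, 0.0395] az -12.98 phi 145.27 F [0.3, 0.3, -1.7] w 0.0499
{"offset": [-0.02, -0.03, -0.09], "delta_rot": [0.1, 0.3, -0.1]}
{"offset": [0.14, -0.03, 0.03], "delta_rot": [0.1, 0.3, -0.1]}
{"offset": [0.26, -0.03, 0.11], "delta_rot": [0.1, 0.3, -0.1]}
{"offset": [0.52, -0.03, -0.26], "delta_rot": [0.1, 0.3, -0.1]}
{"offset": [0.64, -0.03, -0.42], "delta_rot": [0.1, 0.3, -0.1]}
```

View pics/w6.png

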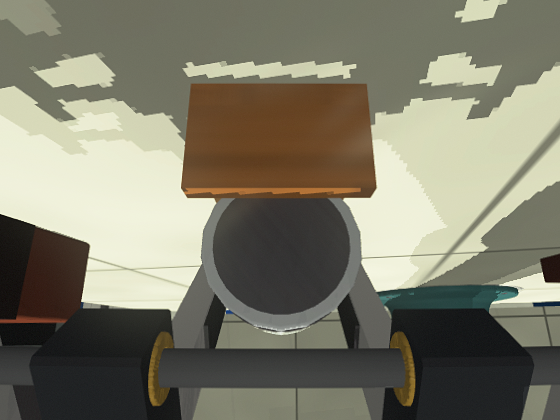

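drive_tool([
  {"offset": [0.12, 0, 0.02], "delta_rot": [0, 0, 0]},
  {"offset": [0.24, 0, 0.1], "delta_rot": [0, 0.2, 0]},
  {"offset": [0.28, 0, 0.13], "delta_rot": [0, 0.2, 0]},
  {"offset": [0.28, 0, 0.13], "delta_rot": [0, 0.2, 0]},
])

```text
t: 9.9
position: [0.5748, 0.1679, 0.0376]
eef_rot: [[0.558, -0.225, -0.799], [-0.13, -0.974, 0.183], [-0.819, 0.002, -0.573]]
wrist_force: [1.6, 2.0, 5.2]
grip_width: 0.0497
```

```bash
python3 -c "
from crad import *
o=st(); print(o['eef_rot'].T@u*100)
"
```

```text
t 9.90 q [6.2, 70.4, -34.6, 57.1, 4.3, 106.9, -126.1] p [0.5748, 0.1679, 0.0376] az -12.99 phi 145.03 F [1.6, 2.0, 5.2] w 0.0497
[ 5.73145373e+01  2.12084535e-02 -8.19453682e+01]
```

drive_tool([
  {"offset": [0.11, 0, -0.16], "delta_rot": [0, 0, 0]},
  {"offset": [0.2, 0, -0.29], "delta_rot": [0, 0, 0]},
  {"offset": [0.26, 0, -0.37], "delta_rot": [0, 0, 0]},
  {"offset": [0.29, 0, -0.41], "delta_rot": [0, 0, 0]},
  {"offset": [0.29, 0, -0.41], "delta_rot": [0, 0, 0]},
])

```text
t: 10.4
position: [0.5789, 0.1673, 0.0373]
eef_rot: [[0.556, -0.224, -0.8], [-0.129, -0.975, 0.183], [-0.821, 0.002, -0.571]]
wrist_force: [-5.7, 5.6, 4.8]
grip_width: 0.0494
```

```bash
python3 -c "
from crad import *
o=st(); print('along u',o['wrist_force']@u, 'tin xc',(o['position']-O-o['eef_rot'][:,2]*.0188)@u+.0181)
"
```

```text
t 10.40 q [5.9, 70.9, -34.6, 56.0, 4.4, 107.6, -125.9] p [0.5789, 0.1673, 0.0373] az -12.93 phi 145.16 F [-5.7, 5.6, 4.8] w 0.0494
along u -6.8015920740188 tin xc -0.01760371768762366
```

drive_tool([
  {"offset": [0.06, 0, -0.08], "delta_rot": [0, 0, 0]},
  {"offset": [0.09, 0, -0.12], "delta_rot": [0, 0, 0]},
  {"offset": [0.09, 0, -0.12], "delta_rot": [0, 0, 0]},
])

```text
t: 10.7
position: [0.579, 0.1672, 0.0374]
eef_rot: [[0.554, -0.222, -0.802], [-0.128, -0.975, 0.181], [-0.823, 0.002, -0.568]]
wrist_force: [-18.0, 6.1, 7.1]
grip_width: 0.0494
```

```bash
python3 -c "
from crad import *
o=st(); print('along u',o['wrist_force']@u, 'tin xc',(o['position']-O-o['eef_rot'][:,2]*.0188)@u+.0181)
c=snap('wrist','w7.png')
"
```

```text
t 10.70 q [5.8, 71.0, -34.5, 55.8, 4.4, 107.9, -125.9] p [0.579, 0.1672, 0.0374] az -12.82 phi 145.36 F [-18.0, 6.1, 7.1] w 0.0494
along u -18.93797510678676 tin xc -0.01742646583398821
```

View pics/w7.png

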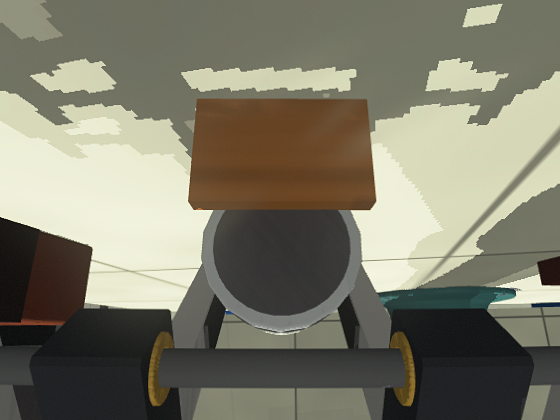

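drive_tool([
  {"offset": [-0.06, 0, 0.08], "delta_rot": [0, 0, 0]},
  {"offset": [-0.06, 0, 0.08], "delta_rot": [0, 0, 0]},
])

```text
t: 10.95
position: [0.579, 0.1672, 0.0374]
eef_rot: [[0.556, -0.223, -0.801], [-0.129, -0.975, 0.182], [-0.821, 0.002, -0.571]]
wrist_force: [-9.1, 6.5, 5.6]
grip_width: 0.0495
```

drive_tool([
  {"offset": [0, 0, 0], "delta_rot": [0, 0, 0]},
  {"offset": [0, 0, 0], "delta_rot": [0, 0, 0]},
  {"offset": [0, 0, 0], "delta_rot": [0, 0, 0]},
  {"offset": [0, 0, 0], "delta_rot": [0, 0, 0]},
  {"offset": [0, 0, 0], "delta_rot": [0, 0, 0]},
  {"offset": [0, 0, 0], "delta_rot": [0, 0, 0]},
], grip=0)

```text
t: 11.55
position: [0.5799, 0.1661, 0.0367]
eef_rot: [[0.557, -0.225, -0.799], [-0.131, -0.974, 0.182], [-0.82, 0.003, -0.573]]
wrist_force: [0.9, 0.1, 0.6]
grip_width: 0.0928
```

```bash
python3 -c "
from crad import *
o=st(); print('up',o['eef_rot'][2])
c=snap('wrist','w8.png')
"
```

```text
t 11.55 q [5.9, 70.9, -34.5, 55.9, 4.5, 107.6, -125.9] p [0.5799, 0.1661, 0.0367] az -12.99 phi 145.06 F [0.9, 0.1, 0.6] w 0.0928
up [-0.81970572  0.00339593 -0.57277483]
```

View pics/w8.png

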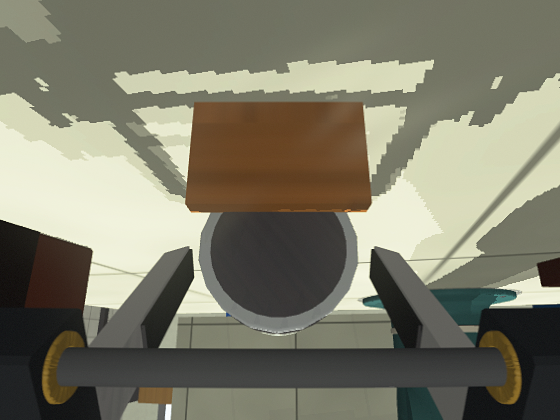

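drive_tool([
  {"offset": [-1.2, 0, -0.9], "delta_rot": [0, 0, 0]},
  {"offset": [-3, 0, -2.1], "delta_rot": [0, 0, 0]},
  {"offset": [-5, 0, -3.5], "delta_rot": [0, 0, 0]},
  {"offset": [-7, 0, -4.9], "delta_rot": [0, 0, 0]},
  {"offset": [-9, 0, -6.3], "delta_rot": [0, 6, 0]},
  {"offset": [-10.5, 0, -8], "delta_rot": [0, 14, 0]},
  {"offset": [-11.5, 0, -10], "delta_rot": [0, 22, 0]},
  {"offset": [-11.5, 0, -11], "delta_rot": [0, 30, 0]},
  {"offset": [-11.5, 0, -12], "delta_rot": [0, 38, 0]},
  {"offset": [-11.5, 0, -12], "delta_rot": [0, 46, 0]},
  {"offset": [-11.5, 0, -12], "delta_rot": [0, 54, 0]},
  {"offset": [-11.5, 0, -12], "delta_rot": [0, 54, 0]},
])

```text
t: 12.8
position: [0.6091, 0.1614, 0.2029]
eef_rot: [[0.975, -0.221, -0.011], [-0.221, -0.975, -0.001], [-0.011, 0.003, -1.0]]
wrist_force: [-0.7, 1.4, 1.1]
grip_width: 0.0942
```

```bash
python3 -c "
from crad import *
from m import rect
o=st()
c=snap('scene'); cv2.imwrite('pics/s8z.png',cv2.resize(c['image'][150:300,120:420,::-1],None,fx=2.6,fy=2.6))
c=snap('wrist','w9.png');P=pts(c)
for n,c in (('wrist',c),('top',snap('top'))):
    P=pts(c);x,y,z=P[...,0],P[...,1],P[...,2]; q=(c['depth']>0)&(x>.5)&(x<.72)&(y>.08)&(y<.24)&(z>.05)&(z<.08); 
    if q.sum()>10: rect(P[q],n+' tin'); print(z[q].max())
"
```

```text
t 12.80 q [8.7, 29.2, -36.5, 90.3, 18.1, 67.3, -134.4] p [0.6091, 0.1614, 0.2029] az -12.76 phi 90.63 F [-0.7, 1.4, 1.1] w 0.0942
wrist tin [612.2 159.1] [49.9 95.8] 76.9 5862
0.07436171701811739
```

View pics/w9.png

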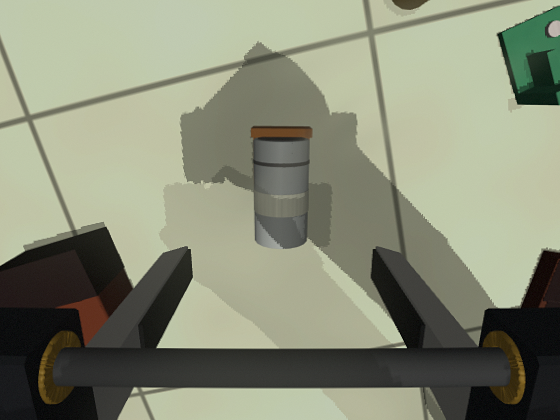

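View pics/s8z.png

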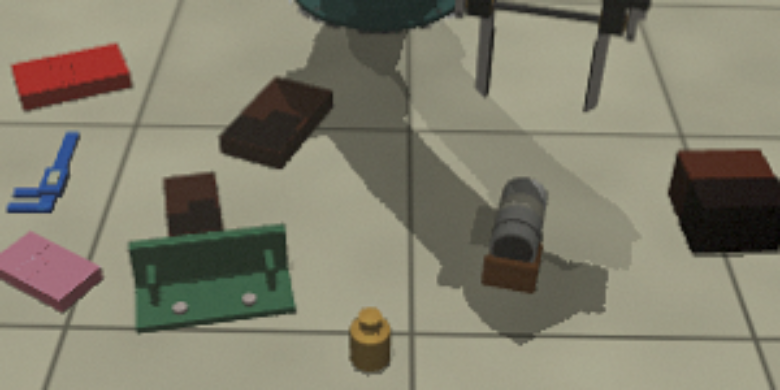

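```bash
python3 -c "
from crad import *
rows([((.48,-.2185,.18),11.7,90)])
"
```

```text
{"offset": [-4.29, 39.76, 2.32], "delta_rot": [-0.0, 1.1, -24.7]}
```

drive_tool([
  {"offset": [-0.5, 4, 0], "delta_rot": [0, 1, -4]},
  {"offset": [-1, 8, 0], "delta_rot": [0, 1.1, -8]},
  {"offset": [-1.5, 12, 0], "delta_rot": [0, 1.1, -12]},
  {"offset": [-2, 16, 0], "delta_rot": [0, 1.1, -16]},
  {"offset": [-2.3, 20, 1], "delta_rot": [0, 1.1, -20]},
  {"offset": [-2.7, 24, 1], "delta_rot": [0, 1.1, -24]},
  {"offset": [-3.1, 28, 2], "delta_rot": [0, 1.1, -24.7]},
  {"offset": [-3.5, 32, 2], "delta_rot": [0, 1.1, -24.7]},
  {"offset": [-4, 36, 2.3], "delta_rot": [0, 1.1, -24.7]},
  {"offset": [-4.3, 39.8, 2.3], "delta_rot": [0, 1.1, -24.7]},
  {"offset": [-4.3, 39.8, 2.3], "delta_rot": [0, 1.1, -24.7]},
  {"offset": [-4.3, 39.8, 2.3], "delta_rot": [0, 1.1, -24.7]},
], grip=0.68)

```text
t: 14.15
position: [0.4802, -0.2196, 0.1788]
eef_rot: [[0.98, 0.2, -0.0], [0.2, -0.98, 0.002], [0.0, -0.002, -1.0]]
wrist_force: [0.2, 0.1, -0.2]
grip_width: 0.0302
```

```bash
cat > slip.py <<'E'
from crad import *
from m import rect
def slipmeas(cam='wrist',fn=None):
    c=snap(cam,fn);P=pts(c);x,y,z=P[...,0],P[...,1],P[...,2]
    q=((c['depth']>0)&(x>.48)&(x<.68)&(y>-.3)&(y<-.1)&(z>.011)&(z<.024)).astype(np.uint8)
    q=cv2.morphologyEx(q,cv2.MORPH_OPEN,np.ones((3,3)))
    k,l,s,ce=cv2.connectedComponentsWithStats(q)
    for i in range(1,k):
        if s[i,4]>300: rect(P[l==i],'slip')
E
python3 -c "
from slip import *
st(); slipmeas('wrist','w10.png')
for xx,ph in ((.4815,90),(.53,90)): print(ik(np.array([xx,-.2185,.006]),tf(11.7,ph),arm.observe()['q']))
rows([((.4815,-.2185,.03),11.7,90),((.4815,-.2185,.006),11.7,90)])
"
```

```text
t 14.15 q [52.1, 19.3, -37.1, 106.8, 13.4, 58.3, -69.0] p [0.4802, -0.2196, 0.1788] az 11.56 phi 89.98 F [0.2, 0.1, -0.2] w 0.0302
slip [ 660.2 -293.8] [22.8 13.4] 57.9 334
slip [ 554.6 -201.7] [105.2  60.2] 13.6 8262
(array([ 44.08421318,  33.54141649, -28.60683101, 113.13824186,
        24.67571392,  39.3228667 , -78.22634662]), np.float64(6.0879645010137235e-06), np.float64(5.2226099470080735e-06))
(array([ 41.07157068,  36.8643976 , -28.17035353, 106.77222062,
        24.78344791,  42.50370031, -79.21947982]), np.float64(5.533399762989327e-06), np.float64(4.555540440725528e-06))
{"offset": [0.09, 0.05, 14.89], "delta_rot": [-0.1, -0.0, -0.0]}
{"offset": [0.09, 0.06, 17.29], "delta_rot": [-0.1, -0.0, -0.0]}
```

View pics/w10.png

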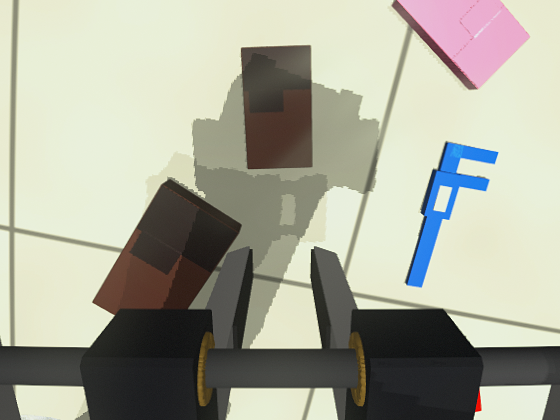

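drive_tool([
  {"offset": [0.1, 0, 4], "delta_rot": [0, 0, 0]},
  {"offset": [0.1, 0, 8], "delta_rot": [0, 0, 0]},
  {"offset": [0.1, 0, 12], "delta_rot": [0, 0, 0]},
  {"offset": [0.1, 0, 14.9], "delta_rot": [0, 0, 0]},
  {"offset": [0.1, 0, 16.4], "delta_rot": [0, 0, 0]},
  {"offset": [0.1, 0, 17.2], "delta_rot": [0, 0, 0]},
  {"offset": [0.1, 0, 17.2], "delta_rot": [0, 0, 0]},
])

```text
t: 14.9
position: [0.4814, -0.2179, 0.0068]
eef_rot: [[0.979, 0.204, 0.0], [0.204, -0.979, 0.001], [0.0, -0.001, -1.0]]
wrist_force: [-1.0, 0.2, 1.0]
grip_width: 0.0296
```

```bash
python3 -c "
from slip import *
st(); slipmeas('wrist','w11.png')
"
```

```text
t 14.90 q [45.1, 33.7, -29.9, 113.1, 25.6, 39.7, -78.9] p [0.4814, -0.2179, 0.0068] az 11.76 phi 89.98 F [-1.0, 0.2, 1.0] w 0.0296
slip [ 551.9 -202.2] [100.   60.4] 13.6 30974
```

View pics/w11.png

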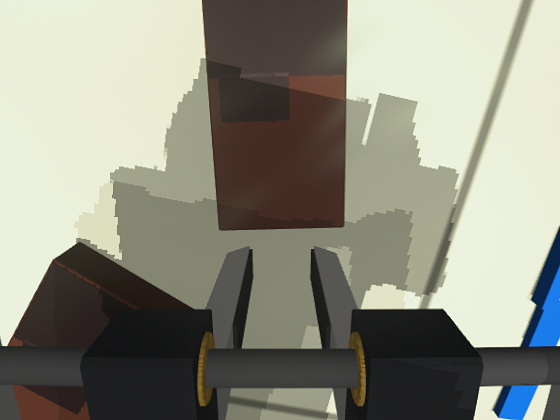

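drive_tool([
  {"offset": [0.6, 0, 0], "delta_rot": [0, 0, 0]},
  {"offset": [1.2, 0, 0], "delta_rot": [0, 0, 0]},
  {"offset": [1.6, 0, 0], "delta_rot": [0, 0, 0]},
  {"offset": [2.0, 0, 0], "delta_rot": [0, 0, 0]},
  {"offset": [2.4, 0, 0], "delta_rot": [0, 0, 0]},
  {"offset": [2.8, 0, 0], "delta_rot": [0, 0, 0]},
  {"offset": [3.2, 0, 0], "delta_rot": [0, 0, 0]},
  {"offset": [3.6, 0, 0], "delta_rot": [0, 0, 0]},
  {"offset": [4.0, 0, 0], "delta_rot": [0, 0, 0]},
  {"offset": [4.4, 0, 0], "delta_rot": [0, 0, 0]},
  {"offset": [4.8, 0, 0], "delta_rot": [0, 0, 0]},
  {"offset": [5.2, 0, 0], "delta_rot": [0, 0, 0]},
  {"offset": [5.5, 0, 0], "delta_rot": [0, 0, 0]},
  {"offset": [5.8, 0, 0], "delta_rot": [0, 0, 0]},
  {"offset": [5.8, 0, 0], "delta_rot": [0, 0, 0]},
])

```text
t: 16.45
position: [0.5383, -0.2064, 0.0068]
eef_rot: [[0.979, 0.203, 0.001], [0.203, -0.979, 0.001], [0.001, -0.001, -1.0]]
wrist_force: [-0.2, -0.8, -0.6]
grip_width: 0.0301
```

```bash
python3 -c "
from slip import *
st(); slipmeas('wrist','w12.png')
"
```

```text
t 16.45 q [40.6, 37.3, -29.5, 106.3, 25.8, 43.1, -81.3] p [0.5383, -0.2064, 0.0068] az 11.73 phi 89.94 F [-0.2, -0.8, -0.6] w 0.0301
slip [ 652.4 -172. ] [  1.3 147. ] 12.0 2707
slip [ 665.4 -295.7] [22.9 25.1] 60.0 2601
slip [ 596.5 -193.6] [110.3  60.6] 12.0 31767
```

View pics/w12.png

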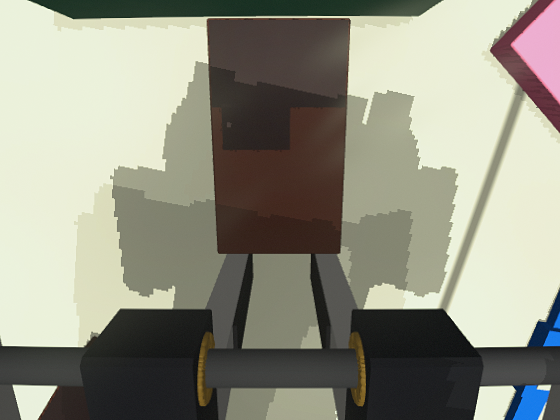

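drive_tool([
  {"offset": [0.15, 0, 0], "delta_rot": [0, 0, 0]},
  {"offset": [0.3, 0, 0], "delta_rot": [0, 0, 0]},
  {"offset": [0.45, 0, 0], "delta_rot": [0, 0, 0]},
  {"offset": [0.55, 0, 0], "delta_rot": [0, 0, 0]},
  {"offset": [0.65, 0, 0], "delta_rot": [0, 0, 0]},
  {"offset": [0.65, 0, 0], "delta_rot": [0, 0, 0]},
])

```text
t: 17.1
position: [0.5426, -0.2057, 0.0066]
eef_rot: [[0.979, 0.202, -0.003], [0.202, -0.979, 0.0], [-0.003, -0.001, -1.0]]
wrist_force: [-11.9, -1.4, 8.0]
grip_width: 0.0301
```

```bash
python3 -c "
from slip import *
st(); slipmeas('wrist','w13.png')
"
```

```text
t 17.10 q [40.2, 37.7, -29.4, 105.6, 25.8, 43.6, -81.5] p [0.5426, -0.2057, 0.0066] az 11.68 phi 90.16 F [-11.9, -1.4, 8.0] w 0.0301
slip [ 599.1 -183.3] [110.1 147.1] 11.9 33847
slip [ 665.8 -295.7] [22.7 26.2] 61.6 2614
```

View pics/w13.png

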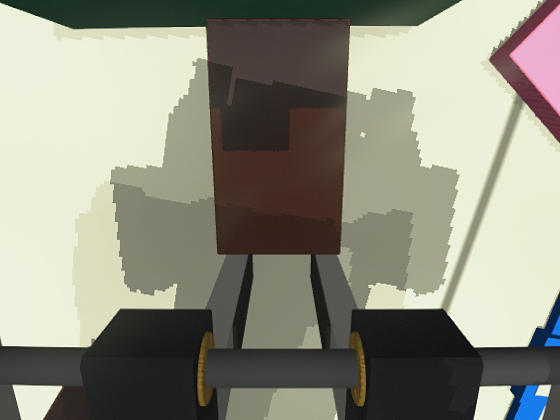

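```bash
cat > tip.py <<'E'
from slip import *
AZ=11.7
n=np.array([np.cos(np.radians(AZ)),np.sin(np.radians(AZ)),0]);v=np.array([-n[1],n[0],0]);n0=.6040;lat=-.3106
def G(s,z): return n*(n0-s)+v*lat+np.array([0,0,z])
def gpose(th,phi,a=.092,h=.0105,b=.006,gap=0.0):
    t=np.radians(th); s=(.018-h)*0+ .018*np.sin(t)+a*np.cos(t)-h*np.sin(t)+gap; z=a*np.sin(t)+h*np.cos(t)
    return G(s,z)+tf(AZ,phi)[:,2]*b
E
python3 -c "
from tip import *
q=arm.observe()['q']
for ph in (90,80,75,70,65,60,57):
    p=gpose(0,ph)+[0,0,.03]; q,e,er=ik(p,tf(AZ,ph),q); print(ph,q.round(0),round(e,2),round(er,2))
for ph in (65,60,57):
    p=gpose(0,ph); q,e,er=ik(p,tf(AZ,ph),q); print('g',ph,p,q.round(0),round(e,2),round(er,2))
q0=q
for th in range(0,91,10):
    ph=60+th*80/90; q,e,er=ik(gpose(th,ph),tf(AZ,ph),q); print(th,ph,q.round(0),round(e,2),round(er,2))
"
```

```text
90 [ 39.  37. -31. 102.  24.  47. -81.] 0.0 0.0
80 [ 46.  34. -33. 109.  23.  34. -78.] 0.0 0.0
75 [ 49.  33. -35. 113.  23.  28. -77.] 0.0 0.0
70 [ 53.  33. -37. 116.  22.  21. -75.] 0.0 0.0
65 [ 57.  33. -39. 119.  22.  15. -73.] 0.0 0.0
60 [ 68.  38. -50. 121.  50.  12. -96.] 0.0 0.0
57 [  73.   42.  -56.  123.   70.   12. -112.] 0.0 0.0
g 65 [ 0.56683084 -0.1998053   0.00506215] [  69.   46.  -56.  119.   65.   22. -109.] 0.0 0.0
g 60 [ 0.56728548 -0.19971115  0.00530385] [  68.   44.  -51.  122.   72.   13. -115.] 0.0 0.0
g 57 [ 0.56754775 -0.19965683  0.00546798] [  72.   46.  -54.  123.   88.   12. -128.] 0.0 0.0
0 60.0 [  73.   48.  -58.  121.   79.   18. -119.] 0.0 0.0
10 68.88888888888889 [  72.   49.  -64.  116.   65.   34. -108.] 0.0 0.0
20 77.77777777777777 [  68.   50.  -66.  110.   57.   47. -103.] 0.0 0.0
30 86.66666666666667 [  62.   50.  -65.  103.   53.   60. -101.] 0.0 0.0
40 95.55555555555556 [ 55.  52. -63.  95.  50.  71. -99.] 0.0 0.0
50 104.44444444444444 [ 48.  55. -60.  86.  48.  83. -98.] 0.0 0.0
60 113.33333333333334 [ 42.  58. -57.  77.  47.  94. -96.] 0.0 0.0
70 122.22222222222223 [ 35.  63. -54.  67.  46. 105. -94.] 0.0 0.0
80 131.11111111111111 [ 27.  66. -46.  55.  44. 114. -90.] 0.0 0.0
90 140.0 [ -4.  70.  29.  45.  -5. 114. -60.] 0.24 0.21
```

drive_tool([
  {"offset": [-0.8, 0, 0], "delta_rot": [0, 0, 0]},
  {"offset": [-1.2, 0, -1.5], "delta_rot": [0, 0, 0]},
  {"offset": [-1.2, 0, -4], "delta_rot": [0, 0, 0]},
  {"offset": [-1.2, 0, -6], "delta_rot": [0, 0, 0]},
  {"offset": [-1.2, 0, -6], "delta_rot": [0, 0, 0]},
])

```text
t: 17.65
position: [0.5339, -0.2083, 0.0703]
eef_rot: [[0.979, 0.203, 0.005], [0.203, -0.979, -0.001], [0.004, 0.002, -1.0]]
wrist_force: [-0.3, 0.5, -0.8]
grip_width: 0.0304
```

```bash
python3 -c "
from tip import *
st(); slipmeas('wrist','w14.png')
rows([(gpose(0,65)+[0,0,.045],AZ,65),(gpose(0,65),AZ,65)])
"
```

```text
t 17.65 q [43.5, 31.7, -32.6, 105.6, 22.0, 48.8, -78.2] p [0.5339, -0.2083, 0.0703] az 11.71 phi 89.75 F [-0.3, 0.5, -0.8] w 0.0304
slip [ 605.5 -202.9] [105.2 106.1] 12.0 17939
slip [ 664.4 -290.5] [18.9 31.2] 89.9 1369
{"offset": [3.46, -0.14, 1.88], "delta_rot": [0.1, 24.8, 0.0]}
{"offset": [3.45, -0.15, 6.38], "delta_rot": [0.1, 24.8, 0.0]}
```

View pics/w14.png

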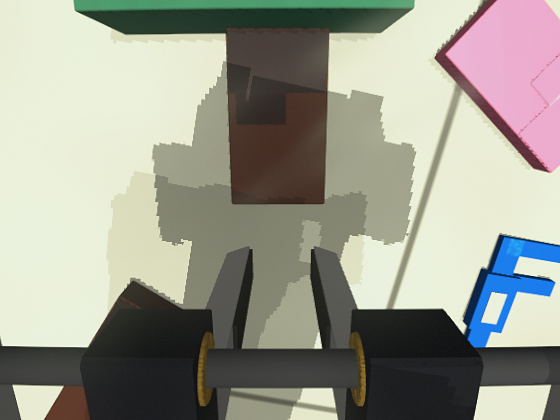

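drive_tool([
  {"offset": [1, 0, 0.3], "delta_rot": [0, 6, 0]},
  {"offset": [2, 0, 0.6], "delta_rot": [0, 12, 0]},
  {"offset": [3, 0, 1], "delta_rot": [0, 18, 0]},
  {"offset": [3.4, -0.1, 1.4], "delta_rot": [0, 24.8, 0]},
  {"offset": [3.4, -0.1, 1.9], "delta_rot": [0, 24.8, 0]},
  {"offset": [3.4, -0.1, 1.9], "delta_rot": [0, 24.8, 0]},
  {"offset": [3.4, -0.1, 1.9], "delta_rot": [0, 24.8, 0]},
], grip=0)

```text
t: 18.4
position: [0.5661, -0.1996, 0.0481]
eef_rot: [[0.889, 0.204, 0.41], [0.185, -0.979, 0.086], [0.419, -0.001, -0.908]]
wrist_force: [-0.2, -0.1, -0.5]
grip_width: 0.0825
```

```bash
python3 -c "
from tip import *
o=st()
c=snap('wrist','w15.png');P=pts(c);s=P@n;l=P@v-lat;z=P[...,2]
q=(c['depth']>0)&(s<.6)&(s>.47)&(abs(l)<.045)&(z>.012)&(z<.024)
rect(P[q],'slip'); print('n range',np.percentile(s[q],[.3,50,99.7]),'lat',np.percentile(l[q],[.5,99.5]))
q=(c['depth']>0)&(abs(l)<.09)&(z>.025)&(z<.055)&(s>.58)&(s<.62); print('fence n',np.percentile(s[q],[5,50,95]))
rows([(gpose(0,65)+[0,0,.02],AZ,65),(gpose(0,65),AZ,65)])
"
```

```text
t 18.40 q [57.1, 31.9, -39.7, 118.6, 18.2, 16.2, -69.4] p [0.5661, -0.1996, 0.0481] az 11.77 phi 65.25 F [-0.2, -0.1, -0.5] w 0.0825
slip [ 601.1 -192.8] [101.   60.3] 11.7 15634
n range [0.4990831  0.54682865 0.59968606] lat [-0.0296788   0.02954501]
fence n [0.60323331 0.60403102 0.60467464]
{"offset": [-0.94, 0.05, 2.13], "delta_rot": [-0.0, 0.2, 0.1]}
{"offset": [-1.78, 0.05, 3.94], "delta_rot": [-0.0, 0.2, 0.1]}
```

View pics/w15.png

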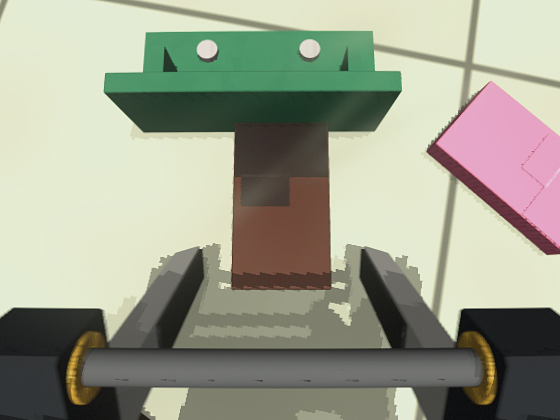

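drive_tool([
  {"offset": [-0.3, 0, 0.7], "delta_rot": [0, 0, 0]},
  {"offset": [-0.9, 0, 2.1], "delta_rot": [0, 0, 0]},
  {"offset": [-1.3, 0, 2.9], "delta_rot": [0, 0, 0]},
  {"offset": [-1.6, 0, 3.5], "delta_rot": [0, 0, 0]},
  {"offset": [-1.75, 0, 3.85], "delta_rot": [0, 0, 0]},
  {"offset": [-1.75, 0, 3.85], "delta_rot": [0, 0, 0]},
])

```text
t: 19.05
position: [0.5656, -0.1995, 0.0049]
eef_rot: [[0.889, 0.203, 0.41], [0.184, -0.979, 0.086], [0.419, -0.001, -0.908]]
wrist_force: [-0.2, 1.0, 0.1]
grip_width: 0.0939
```

```bash
python3 -c "
from tip import *
o=st(); print(gpose(0,65))
c=snap('wrist','w16.png')
"
```

```text
t 19.05 q [53.8, 36.0, -35.6, 119.2, 24.7, 11.2, -74.5] p [0.5656, -0.1995, 0.0049] az 11.74 phi 65.21 F [-0.2, 1.0, 0.1] w 0.0939
[ 0.56683084 -0.1998053   0.00506215]
```

View pics/w16.png

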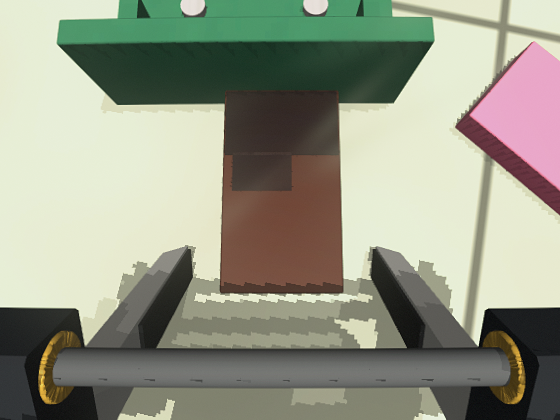

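drive_tool([
  {"offset": [0, 0, 0], "delta_rot": [0, 0, 0]},
  {"offset": [0, 0, 0], "delta_rot": [0, 0, 0]},
  {"offset": [0, 0, 0], "delta_rot": [0, 0, 0]},
  {"offset": [0, 0, 0], "delta_rot": [0, 0, 0]},
  {"offset": [0, 0, 0], "delta_rot": [0, 0, 0]},
  {"offset": [0, 0, 0], "delta_rot": [0, 0, 0]},
  {"offset": [0, 0, 0], "delta_rot": [0, 0, 0]},
], grip=1, newtons=8)

```text
t: 19.8
position: [0.5658, -0.1999, 0.0056]
eef_rot: [[0.889, 0.203, 0.411], [0.184, -0.979, 0.086], [0.42, -0.001, -0.908]]
wrist_force: [-1.7, 0.5, 3.8]
grip_width: 0.0598
```

```bash
python3 -c "
from tip import *
o=st(); 
R0=o['eef_rot'];p0=o['position']
base=gpose(0,65,a=.093); print(p0-base)
for th in range(5,31,5):
    ph=65+th*70/90
    d=gpose(th,ph,a=.093,gap=.0015*min(1,th/10))-base
    off=R0.T@d*100; print(th,ph,'{\"offset\": [%.2f, %.2f, %.2f], \"delta_rot\": [0, %.1f, 0]}'%(*off,-(ph-65)))
"
```

```text
t 19.80 q [53.8, 35.9, -35.6, 119.2, 24.6, 11.2, -74.4] p [0.5658, -0.1999, 0.0056] az 11.71 phi 65.17 F [-1.7, 0.5, 3.8] w 0.0598
[-0.00010105  0.00015727  0.00055526]
5 68.88888888888889 {"offset": [0.20, -0.00, -0.78], "delta_rot": [0, -3.9, 0]}
10 72.77777777777777 {"offset": [0.46, -0.00, -1.51], "delta_rot": [0, -7.8, 0]}
15 76.66666666666667 {"offset": [0.85, -0.00, -2.18], "delta_rot": [0, -11.7, 0]}
20 80.55555555555556 {"offset": [1.29, -0.00, -2.79], "delta_rot": [0, -15.6, 0]}
25 84.44444444444444 {"offset": [1.78, -0.00, -3.34], "delta_rot": [0, -19.4, 0]}
30 88.33333333333333 {"offset": [2.31, -0.00, -3.84], "delta_rot": [0, -23.3, 0]}
```

drive_tool([
  {"offset": [0.1, 0, -0.39], "delta_rot": [0, -2, 0]},
  {"offset": [0.2, 0, -0.78], "delta_rot": [0, -3.9, 0]},
  {"offset": [0.33, 0, -1.15], "delta_rot": [0, -5.8, 0]},
  {"offset": [0.46, 0, -1.51], "delta_rot": [0, -7.8, 0]},
  {"offset": [0.65, 0, -1.85], "delta_rot": [0, -9.7, 0]},
  {"offset": [0.85, 0, -2.18], "delta_rot": [0, -11.7, 0]},
  {"offset": [0.85, 0, -2.18], "delta_rot": [0, -11.7, 0]},
])

```text
t: 20.5
position: [0.5652, -0.1997, 0.0294]
eef_rot: [[0.953, 0.204, 0.223], [0.199, -0.979, 0.047], [0.227, -0.0, -0.974]]
wrist_force: [0.0, -0.7, -1.6]
grip_width: 0.0597
```

```bash
cat >> tip.py <<'E'
def look(k):
    o=st()
    c=snap('wrist','t%s.png'%k);P=pts(c);s=n0-P@n;l=P@v-lat;z=P[...,2]
    hsv=cv2.cvtColor(c['image'],cv2.COLOR_RGB2HSV)
    q=(c['depth']>0)&(abs(l)<.026)&(s>.004)&(s<.13)&(z>.003)&(z<.14)&~((hsv[...,0]>40)&(hsv[...,0]<95)&(hsv[...,1]>60))&(hsv[...,2]<140)
    Q=np.c_[s[q],z[q]]
    # fit line on top face
    if len(Q)>50:
        vx,vy,x0,y0=cv2.fitLine(Q.astype(np.float32),cv2.DIST_HUBER,0,.001,.001).ravel(); print('slip angle %.1f'%np.degrees(np.arctan2(vy,vx)),len(Q),'s %.4f..%.4f z %.4f..%.4f'%(Q[:,0].min(),Q[:,0].max(),Q[:,1].min(),Q[:,1].max()))
    G_=o['position']-o['eef_rot'][:,2]*.006; print('G s %.4f z %.4f'%(n0-G_@n,G_[2]),'Fn %.1f'%(o['wrist_force']@n))
def plan(t0,ths,a=.093,h=.0105,ph0=65,k=70/90.,gap=.0015,dz=0):
    o=arm.observe();R0=o['eef_rot'];p0=o['position'];z0=o['eef_rot'][:,2]
    pc=np.degrees(np.arctan2(-z0[2],z0@n))
    base=gpose(t0,ph0+t0*k,a=a,h=h,gap=gap); print('err mm',((p0-base)*1000).round(1))
    for th in ths:
        ph=ph0+th*k; off=R0.T@(gpose(th,ph,a=a,h=h,gap=gap)+[0,0,dz]-p0)*100
        print(th,round(ph,1),'{"offset": [%.2f, %.2f, %.2f], "delta_rot": [0, %.1f, 0]}'%(*off,-(ph-pc)))
E
python3 -c "
from tip import *
look(1); plan(15,range(20,46,5))
c=snap('scene'); cv2.imwrite('pics/st1.png',cv2.resize(c['image'][170:290,130:290,::-1],None,fx=4,fy=4))
"
```

```text
t 20.50 q [47.4, 33.9, -33.9, 111.8, 23.3, 29.6, -77.6] p [0.5652, -0.1997, 0.0294] az 11.77 phi 76.85 F [0.0, -0.7, -1.6] w 0.0597
slip angle 14.9 19572 s 0.0040..0.1034 z 0.0168..0.0465
G s 0.0924 z 0.0352 Fn -0.1
err mm [0.3 0.5 0.5]
20 80.6 {"offset": [0.26, 0.04, -0.64], "delta_rot": [0, -3.7, 0]}
25 84.4 {"offset": [0.62, 0.04, -1.29], "delta_rot": [0, -7.6, 0]}
30 88.3 {"offset": [1.05, 0.04, -1.88], "delta_rot": [0, -11.5, 0]}
35 92.2 {"offset": [1.52, 0.04, -2.42], "delta_rot": [0, -15.4, 0]}
40 96.1 {"offset": [2.05, 0.04, -2.90], "delta_rot": [0, -19.3, 0]}
45 100.0 {"offset": [2.62, 0.04, -3.33], "delta_rot": [0, -23.2, 0]}
```

View pics/t1.png

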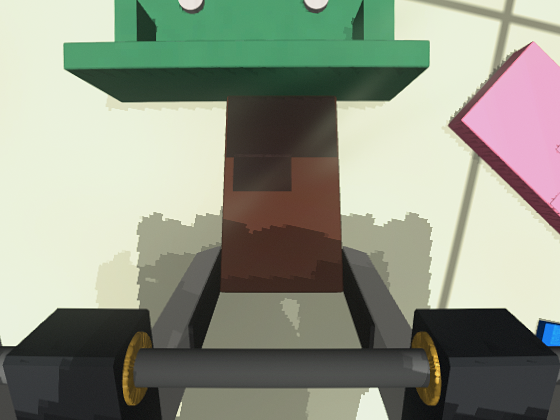

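drive_tool([
  {"offset": [0.13, 0, -0.32], "delta_rot": [0, -1.9, 0]},
  {"offset": [0.26, 0, -0.64], "delta_rot": [0, -3.7, 0]},
  {"offset": [0.44, 0, -0.97], "delta_rot": [0, -5.6, 0]},
  {"offset": [0.62, 0, -1.29], "delta_rot": [0, -7.6, 0]},
  {"offset": [0.83, 0, -1.59], "delta_rot": [0, -9.6, 0]},
  {"offset": [1.05, 0, -1.88], "delta_rot": [0, -11.5, 0]},
  {"offset": [1.28, 0, -2.15], "delta_rot": [0, -13.5, 0]},
  {"offset": [1.52, 0, -2.42], "delta_rot": [0, -15.4, 0]},
  {"offset": [1.78, 0, -2.66], "delta_rot": [0, -17.4, 0]},
  {"offset": [2.05, 0, -2.9], "delta_rot": [0, -19.3, 0]},
  {"offset": [2.33, 0, -3.12], "delta_rot": [0, -21.3, 0]},
  {"offset": [2.62, 0, -3.33], "delta_rot": [0, -23.2, 0]},
  {"offset": [2.62, 0, -3.33], "delta_rot": [0, -23.2, 0]},
])

```text
t: 21.9
position: [0.5821, -0.1961, 0.0665]
eef_rot: [[0.964, 0.204, -0.172], [0.201, -0.979, -0.034], [-0.175, -0.002, -0.985]]
wrist_force: [0.6, -0.1, -2.4]
grip_width: 0.0599
```

```bash
python3 -c "
from tip import *
look(2); plan(45,range(50,81,5))
c=snap('scene'); cv2.imwrite('pics/st2.png',cv2.resize(c['image'][170:290,130:290,::-1],None,fx=4,fy=4))
"
```

```text
t 21.90 q [33.8, 40.1, -29.4, 91.5, 24.4, 64.5, -82.3] p [0.5821, -0.1961, 0.0665] az 11.75 phi 100.09 F [0.6, -0.1, -2.4] w 0.0599
slip angle 42.3 17687 s 0.0075..0.0874 z 0.0195..0.0859
G s 0.0727 z 0.0724 Fn 0.6
err mm [-0.6  0.3 -0.9]
50 103.9 {"offset": [0.46, 0.04, -0.67], "delta_rot": [0, -3.8, 0]}
55 107.8 {"offset": [0.94, 0.04, -1.20], "delta_rot": [0, -7.7, 0]}
60 111.7 {"offset": [1.48, 0.04, -1.67], "delta_rot": [0, -11.6, 0]}
65 115.6 {"offset": [2.07, 0.04, -2.09], "delta_rot": [0, -15.5, 0]}
70 119.4 {"offset": [2.70, 0.04, -2.45], "delta_rot": [0, -19.4, 0]}
75 123.3 {"offset": [3.38, 0.04, -2.75], "delta_rot": [0, -23.3, 0]}
80 127.2 {"offset": [4.09, 0.04, -2.99], "delta_rot": [0, -27.2, 0]}
```

View pics/t2.png

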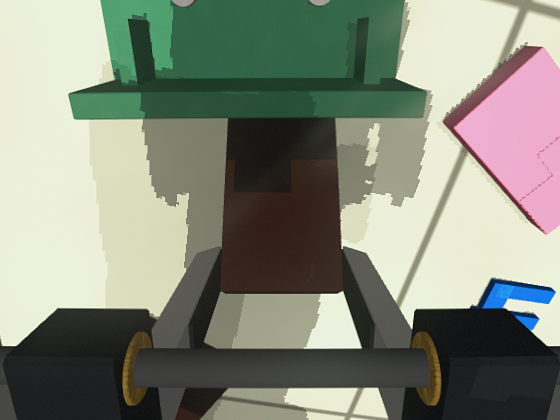

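View pics/st2.png

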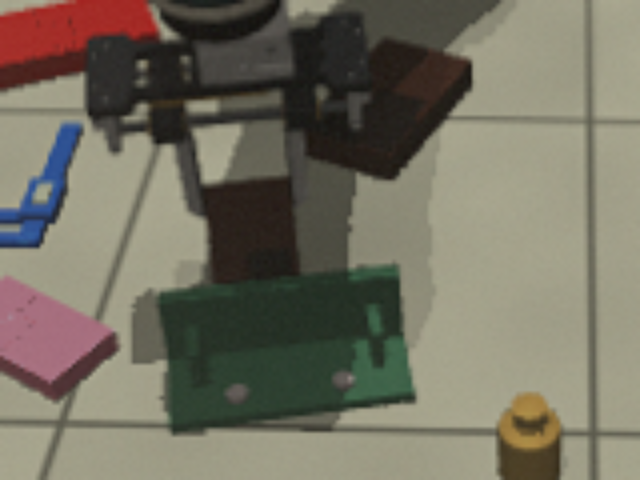

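```bash
cat >> tip.py <<'E'
def fit(k=None):
    c=snap('wrist',k);P=pts(c);s=n0-P@n;l=P@v-lat;z=P[...,2]
    hsv=cv2.cvtColor(c['image'],cv2.COLOR_RGB2HSV)
    q=(c['depth']>0)&(abs(l)<.022)&(s>.006)&(s<.12)&(z>.012)&(z<.14)&~((hsv[...,0]>40)&(hsv[...,0]<95)&(hsv[...,1]>60))&(hsv[...,2]<140)
    Q=np.c_[s[q],z[q]].astype(np.float32); rng=np.random.default_rng(0); best=None
    for _ in range(200):
        i,j=rng.integers(0,len(Q),2); d=Q[j]-Q[i]; L=np.hypot(*d)
        if L<.03: continue
        nn=np.array([-d[1],d[0]])/L; m=abs((Q-Q[i])@nn)<.0015
        if best is None or m.sum()>best.sum(): best=m
    I=Q[best]; vx,vy,x0,y0=cv2.fitLine(I,cv2.DIST_L2,0,.001,.001).ravel()
    if vy<0: vx,vy=-vx,-vy
    th=np.arctan2(vy,vx); d=np.array([vx,vy]); e=np.percentile((I-[x0,y0])@d,99.7); end=np.array([x0,y0])+e*d
    nrm=np.array([-np.sin(th),np.cos(th)]); B=end-.105*d-.018*nrm; A=end-.105*d
    print('fit th %.2f inl %d/%d end_b_top (%.4f,%.4f) B s %.4f z %.4f  A s %.4f z %.4f'%(np.degrees(th),len(I),len(Q),*end,*B,*A))
E
python3 -c "
from tip import *
fit('t2b.png')
"
```

```text
fit th 42.39 inl 14641/15082 end_b_top (0.0780,0.0848) B s 0.0126 z 0.0007  A s 0.0005 z 0.0140
```

```bash
python3 -c "
from tip import *
plan(42.4,[47,52,57,62,67,72],a=.0935,h=.0126,ph0=65,k=75/90.,gap=.0005,dz=-.001)
"
```

```text
err mm [-0.4 -0.   0.2]
47 104.2 {"offset": [0.43, 0.01, -0.43], "delta_rot": [0, -4.1, 0]}
52 108.3 {"offset": [0.89, 0.01, -0.98], "delta_rot": [0, -8.3, 0]}
57 112.5 {"offset": [1.41, 0.01, -1.48], "delta_rot": [0, -12.4, 0]}
62 116.7 {"offset": [1.98, 0.01, -1.92], "delta_rot": [0, -16.6, 0]}
67 120.8 {"offset": [2.60, 0.01, -2.31], "delta_rot": [0, -20.8, 0]}
72 125.0 {"offset": [3.26, 0.00, -2.64], "delta_rot": [0, -24.9, 0]}
```

drive_tool([
  {"offset": [0.22, 0, -0.2], "delta_rot": [0, -2, 0]},
  {"offset": [0.43, 0, -0.43], "delta_rot": [0, -4.1, 0]},
  {"offset": [0.66, 0, -0.71], "delta_rot": [0, -6.2, 0]},
  {"offset": [0.89, 0, -0.98], "delta_rot": [0, -8.3, 0]},
  {"offset": [1.15, 0, -1.23], "delta_rot": [0, -10.4, 0]},
  {"offset": [1.41, 0, -1.48], "delta_rot": [0, -12.4, 0]},
  {"offset": [1.7, 0, -1.7], "delta_rot": [0, -14.5, 0]},
  {"offset": [1.98, 0, -1.92], "delta_rot": [0, -16.6, 0]},
  {"offset": [1.98, 0, -1.92], "delta_rot": [0, -16.6, 0]},
], newtons=5)

```text
t: 22.95
position: [0.6042, -0.1919, 0.0822]
eef_rot: [[0.874, 0.203, -0.441], [0.182, -0.979, -0.091], [-0.45, -0.001, -0.893]]
wrist_force: [-1.6, -0.7, 4.9]
grip_width: 0.0599
```

```bash
python3 -c "
from tip import *
look(3); fit()
c=snap('scene'); cv2.imwrite('pics/st3.png',cv2.resize(c['image'][170:290,130:290,::-1],None,fx=4,fy=4))
plan(62,[67,72,77,82,87,90],a=.0935,h=.0126,ph0=65,k=75/90.,gap=.0005,dz=-.001)
"
```

```text
t 22.95 q [24.6, 49.9, -25.6, 73.9, 25.8, 87.6, -83.0] p [0.6042, -0.1919, 0.0822] az 11.73 phi 116.73 F [-1.6, -0.7, 4.9] w 0.0599
slip angle 62.1 14009 s 0.0139..0.0628 z 0.0361..0.1013
G s 0.0486 z 0.0876 Fn -1.7
fit th 62.06 inl 11375/11912 end_b_top (0.0488,0.1008) B s 0.0155 z -0.0004  A s -0.0004 z 0.0080
err mm [ 0.3  0.1 -0.6]
67 120.8 {"offset": [0.47, 0.00, -0.50], "delta_rot": [0, -4.2, 0]}
72 125.0 {"offset": [1.02, 0.00, -1.00], "delta_rot": [0, -8.4, 0]}
77 129.2 {"offset": [1.61, 0.00, -1.46], "delta_rot": [0, -12.6, 0]}
82 133.3 {"offset": [2.26, 0.00, -1.86], "delta_rot": [0, -16.7, 0]}
87 137.5 {"offset": [2.96, 0.00, -2.21], "delta_rot": [0, -20.9, 0]}
90 140.0 {"offset": [3.39, 0.00, -2.39], "delta_rot": [0, -23.4, 0]}
```

View pics/t3.png

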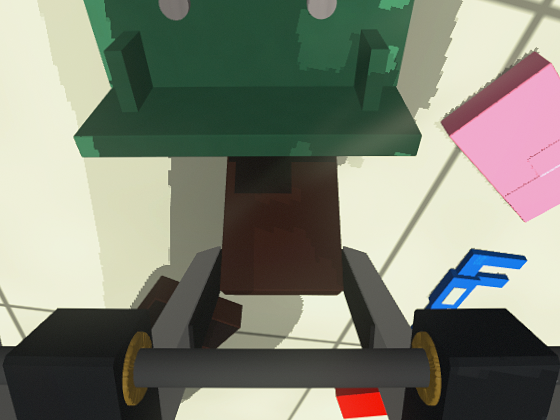

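View pics/st3.png

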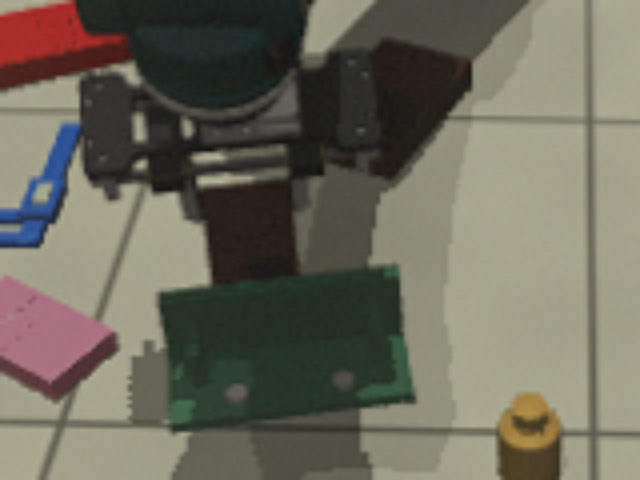

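```bash
python3 -c "
from tip import *
plan(62.06,[67,72,77,82,86],a=.0935,h=.0126,ph0=116.7-62*.55,k=.55,gap=.0005,dz=-.0005)
"
```

```text
err mm [ 0.2  0.1 -0.7]
67 119.4 {"offset": [0.46, 0.00, -0.54], "delta_rot": [0, -2.9, 0]}
72 122.2 {"offset": [1.02, 0.00, -1.04], "delta_rot": [0, -5.6, 0]}
77 124.9 {"offset": [1.64, 0.00, -1.49], "delta_rot": [0, -8.4, 0]}
82 127.7 {"offset": [2.30, 0.00, -1.89], "delta_rot": [0, -11.1, 0]}
86 129.9 {"offset": [2.86, 0.00, -2.17], "delta_rot": [0, -13.3, 0]}
```

drive_tool([
  {"offset": [0.23, 0, -0.27], "delta_rot": [0, -1.4, 0]},
  {"offset": [0.46, 0, -0.54], "delta_rot": [0, -2.9, 0]},
  {"offset": [0.74, 0, -0.79], "delta_rot": [0, -4.2, 0]},
  {"offset": [1.02, 0, -1.04], "delta_rot": [0, -5.6, 0]},
  {"offset": [1.33, 0, -1.27], "delta_rot": [0, -7, 0]},
  {"offset": [1.64, 0, -1.49], "delta_rot": [0, -8.4, 0]},
  {"offset": [1.97, 0, -1.69], "delta_rot": [0, -9.7, 0]},
  {"offset": [2.3, 0, -1.89], "delta_rot": [0, -11.1, 0]},
  {"offset": [2.3, 0, -1.89], "delta_rot": [0, -11.1, 0]},
])

```text
t: 24.0
position: [0.6328, -0.186, 0.089]
eef_rot: [[0.774, 0.203, -0.6], [0.161, -0.979, -0.124], [-0.612, -0.001, -0.791]]
wrist_force: [-0.7, -0.3, 1.9]
grip_width: 0.0596
```

```bash
python3 -c "
from tip import *
look(4); fit()
c=snap('scene'); cv2.imwrite('pics/st4.png',cv2.resize(c['image'][170:290,130:290,::-1],None,fx=4,fy=4))
plan(82,[84,86,88,90,91],a=.0935,h=.0126,ph0=116.7-62*.55,k=.55,gap=.000,dz=-.0005)
"
```

```text
t 24.00 q [18.3, 59.2, -22.8, 58.0, 26.9, 103.8, -81.4] p [0.6328, -0.186, 0.089] az 11.72 phi 127.77 F [-0.7, -0.3, 1.9] w 0.0596
slip angle 81.6 10686 s 0.0056..0.0321 z 0.0530..0.1068
G s 0.0184 z 0.0937 Fn -0.7
fit th 81.98 inl 8117/9033 end_b_top (0.0146,0.1063) B s 0.0177 z -0.0002  A s -0.0001 z 0.0023
err mm [-0.3 -0.1 -0.4]
84 128.8 {"offset": [0.28, -0.00, -0.21], "delta_rot": [0, -1.1, 0]}
86 129.9 {"offset": [0.53, -0.00, -0.39], "delta_rot": [0, -2.2, 0]}
88 131.0 {"offset": [0.79, -0.00, -0.57], "delta_rot": [0, -3.3, 0]}
90 132.1 {"offset": [1.06, -0.00, -0.74], "delta_rot": [0, -4.4, 0]}
91 132.7 {"offset": [1.20, -0.00, -0.82], "delta_rot": [0, -5.0, 0]}
```

View pics/t4.png

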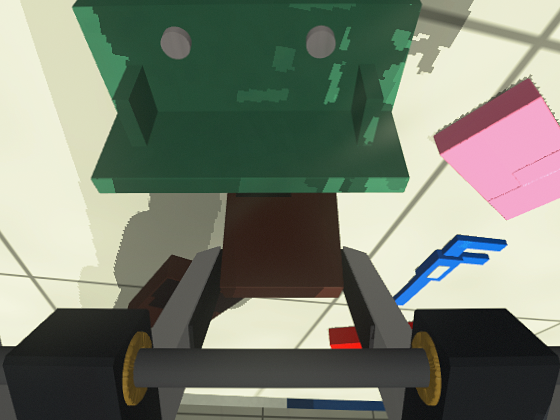

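View pics/st4.png

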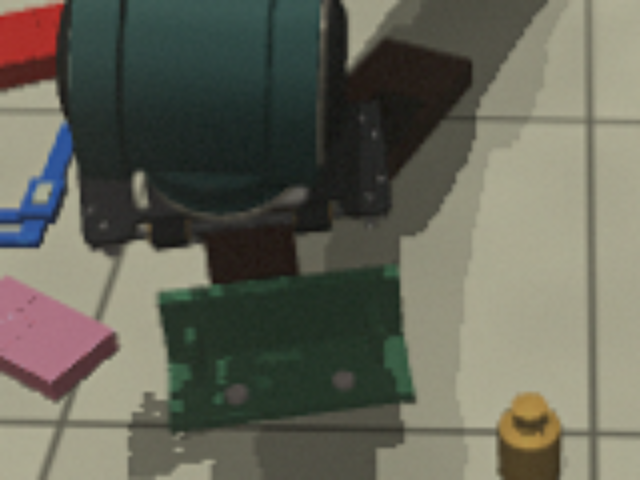

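drive_tool([
  {"offset": [0.28, 0, -0.19], "delta_rot": [0, -1.1, 0]},
  {"offset": [0.53, 0, -0.37], "delta_rot": [0, -2.2, 0]},
  {"offset": [0.79, 0, -0.55], "delta_rot": [0, -3, 0]},
  {"offset": [1.06, 0, -0.72], "delta_rot": [0, -3.5, 0]},
  {"offset": [1.16, 0, -0.8], "delta_rot": [0, -3.5, 0]},
  {"offset": [1.16, 0, -0.8], "delta_rot": [0, -3.5, 0]},
])

```text
t: 24.75
position: [0.6465, -0.1833, 0.0883]
eef_rot: [[0.736, 0.203, -0.646], [0.153, -0.979, -0.133], [-0.66, -0.0, -0.752]]
wrist_force: [-1.2, -1.5, -0.8]
grip_width: 0.0599
```

```bash
python3 -c "
from tip import *
look(5); fit()
o=arm.observe(); print('n in tool',o['eef_rot'].T@n)
"
```

```text
t 24.75 q [16.1, 63.2, -21.6, 51.2, 27.5, 109.3, -80.3] p [0.6465, -0.1833, 0.0883] az 11.70 phi 131.27 F [-1.2, -1.5, -0.8] w 0.0599
slip angle 1.0 903 s 0.0040..0.0163 z 0.1041..0.1058
G s 0.0042 z 0.0928 Fn -1.5
fit th 1.38 inl 1/632 end_b_top (0.0161,0.1051) B s -0.0884 z 0.0846  A s -0.0888 z 0.1026
n in tool [ 7.51919589e-01  1.76208044e-04 -6.59254807e-01]
```

View pics/t5.png

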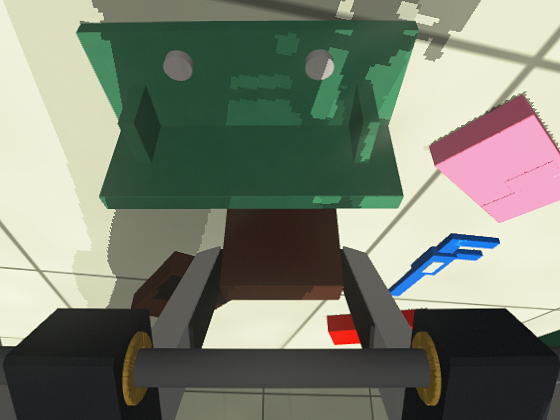

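drive_tool([
  {"offset": [0.08, 0, -0.07], "delta_rot": [0, 0, 0]},
  {"offset": [0.15, 0, -0.13], "delta_rot": [0, 0, 0]},
  {"offset": [0.15, 0, -0.13], "delta_rot": [0, 0, 0]},
])

```text
t: 25.15
position: [0.6485, -0.1826, 0.0885]
eef_rot: [[0.736, 0.203, -0.646], [0.153, -0.979, -0.133], [-0.66, -0.001, -0.752]]
wrist_force: [-1.0, -0.8, -1.5]
grip_width: 0.0599
```

```bash
cat >> tip.py <<'E'
def topend(fn=None,cam='wrist'):
    c=snap(cam,fn);P=pts(c);s=n0-P@n;l=P@v-lat;z=P[...,2];hsv=cv2.cvtColor(c['image'],cv2.COLOR_RGB2HSV)
    q=(c['depth']>0)&(abs(l)<.045)&(s>-.02)&(s<.04)&(z>.09)&(z<.12)&(hsv[...,2]<140)
    if q.sum()>20:
        print('top end s',np.percentile(s[q],[1,50,99]).round(4),'z',np.percentile(z[q],[1,50,99]).round(4),'lat',np.percentile(l[q],[1,99]).round(4),q.sum()); rect(np.c_[s[q],l[q]],'s,l')
    q=(c['depth']>0)&(abs(l)<.07)&(s>-.03)&(s<.02)&(z>.055)&(z<.064)
    if q.sum()>20: print('fence top s',np.percentile(s[q],[1,99]).round(4))
    print('F',(arm.observe()['wrist_force']).round(1),'Fn',(arm.observe()['wrist_force']@n).round(1))
E
python3 -c "
from tip import *
st(); topend()
"
```

```text
t 25.15 q [15.9, 63.4, -21.5, 50.7, 27.5, 109.6, -80.2] p [0.6485, -0.1826, 0.0885] az 11.72 phi 131.26 F [-1.0, -0.8, -1.5] w 0.0599
top end s [-0.0195 -0.0031  0.0125] z [0.0903 0.1011 0.1164] lat [-0.0399  0.0395] 6521
s,l [-2.9 -0.3] [83.8 34.2] 90.0 6521
fence top s [-0.0131  0.0007]
F [-1.8 -1.5 -0.4] Fn -2.0
```

```bash
cat >> tip.py <<'E'
def prof(cam='wrist',fn=None):
    c=snap(cam,fn);P=pts(c);s=n0-P@n;l=P@v-lat;z=P[...,2]
    for a in (-.015,0,.015):
        q=(c['depth']>0)&(abs(l-a)<.003)&(s>-.03)&(s<.05)&(z>.02)&(z<.13)
        S,Z=s[q],z[q]
        print('lat',a,[(round(zz*1000),np.percentile(S[(abs(Z-zz)<.0025)]*1000,[2,50,98]).round(1).tolist(),int((abs(Z-zz)<.0025).sum())) for zz in np.arange(.06,.112,.005) if (abs(Z-zz)<.0025).sum()>3])
E
python3 -c "
from tip import *
prof('wrist','t6.png'); prof('scene'); 
"
```

```text
lat -0.015 [(60, [-12.9, -6.1, 0.6], 227), (65, [-1.6, -0.5, 0.8], 81), (70, [-1.9, -1.0, 0.2], 88), (75, [-2.5, -1.5, -0.2], 89), (80, [-2.8, -1.8, -0.8], 95), (85, [-3.2, -2.1, -1.0], 99), (90, [-3.5, -2.7, -1.6], 103), (95, [-3.9, -3.1, -1.9], 111), (100, [-4.6, -3.4, -2.2], 113), (105, [-4.2, 2.4, 12.5], 228)]
lat 0 [(60, [-12.6, -5.9, 0.6], 222), (65, [-1.4, -0.5, 0.8], 81), (70, [-2.0, -1.0, 0.3], 89), (75, [-2.4, -1.3, -0.1], 94), (80, [-3.1, -1.8, -0.9], 96), (85, [-3.4, -2.1, -1.2], 103), (90, [-3.6, -2.4, -1.4], 104), (95, [-4.0, -3.0, -2.1], 107), (100, [-4.4, -3.5, -2.3], 114), (105, [-4.4, 2.5, 12.8], 223)]
lat 0.015 [(60, [-12.7, -6.0, 0.6], 220), (65, [-1.4, -0.3, 0.6], 83), (70, [-1.9, -0.9, 0.4], 87), (75, [-2.3, -1.3, 0.1], 87), (80, [-2.9, -1.7, -0.7], 101), (85, [-3.0, -2.0, -1.1], 97), (90, [-3.6, -2.5, -1.4], 103), (95, [-4.0, -2.8, -1.8], 111), (100, [-4.9, -3.4, -2.3], 111), (105, [-4.0, 2.0, 12.4], 227)]
lat -0.015 [(60, [-13.7, -8.5, -1.7], 9)]
lat 0 [(60, [-13.2, -6.4, -0.0], 8), (70, [-2.9, -1.4, -0.9], 4)]
lat 0.015 [(60, [-13.1, -7.1, -0.3], 11), (65, [-2.9, -1.9, 0.1], 4)]
```

View pics/t6.png

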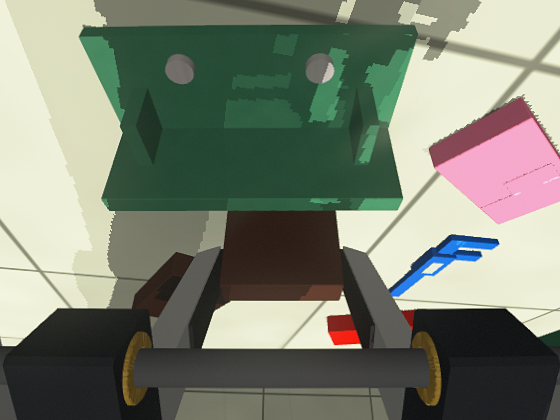

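drive_tool([
  {"offset": [-0.15, 0, 0.13], "delta_rot": [0, 0, 0]},
  {"offset": [-0.3, 0, 0.26], "delta_rot": [0, 0, 0]},
  {"offset": [-0.45, 0, 0.4], "delta_rot": [0, 0, 0]},
  {"offset": [-0.53, 0, 0.46], "delta_rot": [0, 0, 0]},
  {"offset": [-0.53, 0, 0.46], "delta_rot": [0, 0, 0]},
])

```text
t: 25.8
position: [0.6414, -0.1842, 0.0885]
eef_rot: [[0.736, 0.203, -0.646], [0.153, -0.979, -0.133], [-0.66, -0.001, -0.751]]
wrist_force: [0.7, 0.3, -0.2]
grip_width: 0.0601
```

```bash
python3 -c "
from tip import *
st();prof('wrist','t7.png'); 
"
```

```text
t 25.80 q [16.4, 62.6, -21.6, 52.5, 27.4, 108.8, -80.5] p [0.6414, -0.1842, 0.0885] az 11.71 phi 131.28 F [0.7, 0.3, -0.2] w 0.0601
lat -0.015 [(60, [-12.6, -4.9, 5.7], 272), (65, [3.7, 4.7, 5.6], 86), (70, [3.6, 4.7, 5.9], 94), (75, [3.5, 4.5, 5.7], 95), (80, [3.1, 4.5, 5.5], 102), (85, [3.4, 4.5, 5.1], 103), (90, [3.3, 4.3, 5.5], 108), (95, [3.5, 4.2, 5.5], 111), (100, [3.0, 4.2, 5.5], 123), (105, [3.4, 9.4, 21.6], 209)]
lat 0 [(60, [-12.6, -4.8, 5.5], 273), (65, [3.7, 4.7, 5.9], 86), (70, [3.5, 4.7, 5.6], 94), (75, [3.7, 4.7, 5.7], 95), (80, [3.4, 4.5, 5.4], 98), (85, [3.5, 4.4, 5.7], 105), (90, [3.4, 4.3, 5.3], 113), (95, [3.3, 4.4, 5.3], 108), (100, [3.1, 4.4, 5.4], 126), (105, [3.4, 9.2, 20.8], 217)]
lat 0.015 [(60, [-12.4, -5.0, 5.6], 269), (65, [3.8, 4.8, 6.0], 85), (70, [3.9, 4.7, 6.0], 92), (75, [3.7, 4.6, 6.0], 98), (80, [3.4, 4.6, 5.6], 95), (85, [3.3, 4.5, 5.7], 108), (90, [3.4, 4.4, 5.5], 109), (95, [3.2, 4.3, 5.6], 111), (100, [3.2, 4.3, 5.6], 117), (105, [3.4, 9.2, 20.9], 212)]
```

drive_tool([
  {"offset": [0, 0, 0], "delta_rot": [0, 0, 0]},
  {"offset": [0, 0, 0], "delta_rot": [0, 0, 0]},
  {"offset": [0, 0, 0], "delta_rot": [0, 0, 0]},
  {"offset": [0, 0, 0], "delta_rot": [0, 0, 0]},
], grip=0)

```text
t: 26.25
position: [0.6416, -0.1841, 0.0885]
eef_rot: [[0.736, 0.203, -0.646], [0.153, -0.979, -0.133], [-0.66, -0.001, -0.752]]
wrist_force: [-0.5, 0.1, 0.1]
grip_width: 0.0885
```

```bash
python3 -c "
from tip import *
st();prof('wrist','t8.png'); 
"
```

```text
t 26.25 q [16.4, 62.6, -21.6, 52.5, 27.4, 108.8, -80.5] p [0.6416, -0.1841, 0.0885] az 11.71 phi 131.28 F [-0.5, 0.1, 0.1] w 0.0885
lat -0.015 [(60, [-12.9, -5.1, 7.1], 265), (65, [5.1, 6.3, 7.1], 86), (70, [5.1, 6.2, 7.1], 92), (75, [5.4, 6.3, 7.8], 90), (80, [5.3, 6.3, 7.5], 106), (85, [5.2, 6.5, 7.4], 106), (90, [4.9, 6.3, 7.8], 109), (95, [5.4, 6.6, 7.6], 114), (100, [5.3, 6.5, 7.9], 117), (105, [5.6, 10.9, 22.8], 197)]
lat 0 [(60, [-12.6, -5.3, 6.9], 267), (65, [5.0, 6.2, 7.3], 98), (70, [5.5, 6.4, 7.2], 96), (75, [5.1, 6.3, 7.4], 101), (80, [5.3, 6.4, 7.4], 99), (85, [5.2, 6.5, 7.5], 106), (90, [5.2, 6.4, 7.7], 115), (95, [5.3, 6.6, 7.9], 105), (100, [5.2, 6.5, 7.7], 118), (105, [5.9, 12.0, 22.7], 194)]
lat 0.015 [(60, [-12.4, -5.2, 7.1], 263), (65, [5.2, 6.4, 7.7], 88), (70, [5.2, 6.4, 7.4], 91), (75, [5.1, 6.4, 7.6], 93), (80, [5.3, 6.3, 7.3], 100), (85, [5.1, 6.5, 7.5], 99), (90, [5.1, 6.5, 7.9], 114), (95, [5.4, 6.5, 7.8], 112), (100, [5.4, 6.6, 7.9], 113), (105, [5.8, 11.3, 22.7], 197)]
```

View pics/t8.png

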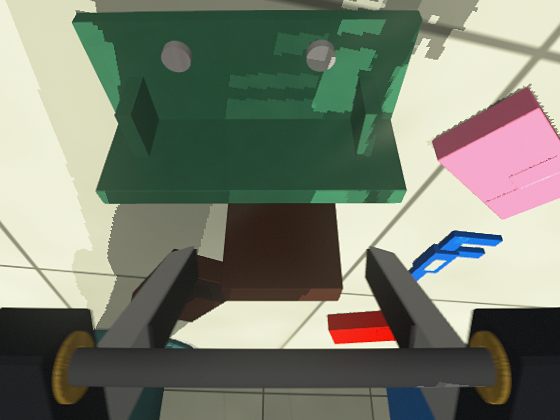

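drive_tool([
  {"offset": [-0.7, 0, -0.8], "delta_rot": [0, 0, 0]},
  {"offset": [-2, 0, -2.3], "delta_rot": [0, 0, 0]},
  {"offset": [-4, 0, -4.5], "delta_rot": [0, 0, 0]},
  {"offset": [-6.6, 0, -7.5], "delta_rot": [0, 0, 0]},
  {"offset": [-8, 0, -9], "delta_rot": [0, 6, 0]},
  {"offset": [-8.5, 0, -9], "delta_rot": [0, 14, 0]},
  {"offset": [-9, 0, -8.5], "delta_rot": [0, 22, 0]},
  {"offset": [-10.5, 0, -7.2], "delta_rot": [0, 30, 0]},
  {"offset": [-12, 0, -6], "delta_rot": [0, 38, 0]},
  {"offset": [-13.5, 0, -4.5], "delta_rot": [0, 46, 0]},
  {"offset": [-15, 0, -3], "delta_rot": [0, 53, 0]},
  {"offset": [-15, 0, -3], "delta_rot": [0, 53, 0]},
])

```text
t: 27.5
position: [0.5447, -0.2058, 0.2104]
eef_rot: [[0.96, 0.197, 0.2], [0.193, -0.98, 0.038], [0.204, 0.002, -0.979]]
wrist_force: [1.0, -1.5, 0.2]
grip_width: 0.0944
```

```bash
python3 -c "
from tip import *
st();prof('wrist','t9.png'); 
c=snap('wrist');P=pts(c);s=n0-P@n;l=P@v-lat;z=P[...,2]
q=(c['depth']>0)&(s>.012)&(s<.05)&(abs(l)<.05)&(z>.02)&(z<.115); rect(np.c_[s[q],l[q]],'s,l'); print(np.percentile(s[q],[1,50,99]))
rows([(G(.075,.06),AZ,76),(G(.06,.013),AZ,76),(G(.04,.013),AZ,76)])
"
```

```text
t 27.50 q [41.6, 15.3, -23.9, 106.1, 0.4, 49.6, -59.9] p [0.5447, -0.2058, 0.2104] az 11.38 phi 78.23 F [1.0, -1.5, 0.2] w 0.0944
lat -0.015 [(60, [-11.8, -7.0, 23.8], 66), (65, [23.6, 23.7, 23.7], 5), (75, [23.7, 23.8, 23.9], 6), (80, [23.6, 23.7, 23.9], 7), (85, [23.8, 23.9, 24.0], 7), (90, [23.6, 23.8, 24.0], 7), (95, [23.7, 23.8, 23.9], 8), (100, [23.7, 23.8, 24.1], 8), (105, [6.5, 15.2, 23.6], 161)]
lat 0 [(60, [-11.6, -7.8, 23.7], 65), (65, [23.6, 23.9, 24.0], 4), (70, [23.5, 23.8, 23.9], 6), (75, [23.7, 23.8, 23.9], 6), (80, [23.6, 23.9, 24.0], 7), (85, [23.6, 23.8, 23.9], 7), (90, [23.7, 23.8, 23.9], 7), (95, [23.7, 23.9, 24.0], 7), (100, [23.7, 23.9, 24.0], 7), (105, [6.5, 15.0, 23.6], 160)]
lat 0.015 [(60, [-11.6, -7.7, 23.7], 59), (70, [23.7, 23.9, 24.0], 6), (75, [23.7, 23.8, 24.0], 7), (80, [23.8, 23.9, 24.0], 7), (85, [23.6, 23.7, 24.0], 7), (90, [23.7, 23.9, 24.0], 6), (95, [23.7, 23.8, 24.2], 7), (100, [23.8, 23.9, 24.0], 7), (105, [6.4, 14.9, 23.5], 169)]
s,l [17.9 -0.6] [59.2 11.8] 89.9 1911
[0.0124233  0.02203046 0.0236553 ]
{"offset": [0.02, -0.12, 15.54], "delta_rot": [0.1, 2.2, -0.1]}
{"offset": [0.53, -0.13, 20.45], "delta_rot": [0.1, 2.2, -0.1]}
{"offset": [2.48, -0.13, 20.85], "delta_rot": [0.1, 2.2, -0.1]}
```

View pics/t9.png

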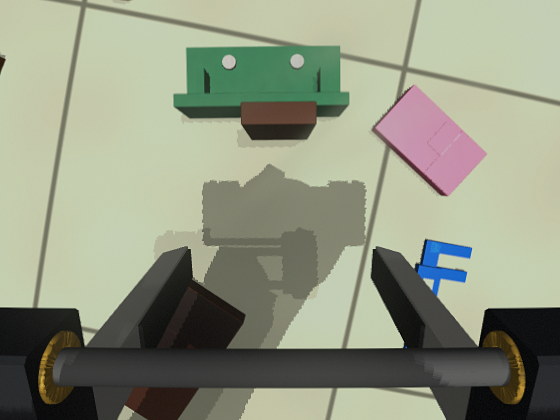

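drive_tool([
  {"offset": [0, -0.1, 4], "delta_rot": [0, 2, 0]},
  {"offset": [0, -0.1, 8], "delta_rot": [0, 2.2, 0]},
  {"offset": [0, -0.1, 12], "delta_rot": [0, 2.2, 0]},
  {"offset": [0, -0.1, 15.5], "delta_rot": [0, 2.2, 0]},
  {"offset": [0.3, -0.1, 18], "delta_rot": [0, 2.2, 0]},
  {"offset": [0.5, -0.1, 19.6], "delta_rot": [0, 2.2, 0]},
  {"offset": [0.5, -0.1, 20.4], "delta_rot": [0, 2.2, 0]},
  {"offset": [0.5, -0.1, 20.4], "delta_rot": [0, 2.2, 0]},
], grip=0.68)

```text
t: 28.4
position: [0.5963, -0.1921, 0.0111]
eef_rot: [[0.95, 0.204, 0.235], [0.198, -0.979, 0.05], [0.24, -0.001, -0.971]]
wrist_force: [0.2, 0.5, -0.2]
grip_width: 0.0333
```

```bash
python3 -c "
from tip import *
o=st(); print('s',n0-o['position']@n, o['eef_rot'].T@n)
rows([(G(.035,.013),AZ,76),(G(.026,.013),AZ,76)])
"
```

```text
t 28.40 q [33.7, 34.4, -18.8, 109.3, 7.8, 25.9, -65.8] p [0.5963, -0.1921, 0.0111] az 11.77 phi 76.09 F [0.2, 0.5, -0.2] w 0.0333
s 0.05901703338449138 [0.97067264 0.00122748 0.240402  ]
{"offset": [2.38, 0.16, 0.40], "delta_rot": [-0.1, 0.1, 0.1]}
{"offset": [3.25, 0.16, 0.61], "delta_rot": [-0.1, 0.1, 0.1]}
```

drive_tool([
  {"offset": [0.8, 0.1, 0.15], "delta_rot": [0, 0, 0]},
  {"offset": [1.6, 0.15, 0.3], "delta_rot": [0, 0, 0]},
  {"offset": [2.1, 0.15, 0.4], "delta_rot": [0, 0, 0]},
  {"offset": [2.4, 0.15, 0.48], "delta_rot": [0, 0, 0]},
  {"offset": [2.5, 0.15, 0.5], "delta_rot": [0, 0, 0]},
  {"offset": [2.6, 0.15, 0.53], "delta_rot": [0, 0, 0]},
  {"offset": [2.7, 0.15, 0.55], "delta_rot": [0, 0, 0]},
  {"offset": [2.8, 0.15, 0.58], "delta_rot": [0, 0, 0]},
  {"offset": [2.9, 0.15, 0.6], "delta_rot": [0, 0, 0]},
  {"offset": [3.0, 0.15, 0.63], "delta_rot": [0, 0, 0]},
  {"offset": [3.0, 0.15, 0.63], "delta_rot": [0, 0, 0]},
])

```text
t: 29.5
position: [0.626, -0.1878, 0.0123]
eef_rot: [[0.95, 0.203, 0.235], [0.197, -0.979, 0.05], [0.241, -0.001, -0.971]]
wrist_force: [-0.8, -1.0, -0.1]
grip_width: 0.0301
```

```bash
python3 -c "
from tip import *
o=st(); print('s',n0-o['position']@n,'Fn',o['wrist_force']@n)
prof('wrist','t10.png')
"
```

```text
t 29.50 q [31.4, 36.2, -18.1, 105.5, 8.1, 27.7, -67.3] p [0.626, -0.1878, 0.0123] az 11.72 phi 76.08 F [-0.8, -1.0, -0.1] w 0.0301
s 0.02904508993817434 Fn -1.0242231622175142
lat -0.015 [(60, [-11.8, -5.1, 46.2], 547), (65, [2.1, 34.3, 48.5], 100), (70, [2.1, 36.6, 49.1], 128), (75, [31.3, 36.9, 47.5], 97), (80, [2.1, 40.2, 46.0], 220), (85, [2.0, 38.4, 44.1], 65), (90, [2.0, 38.3, 42.3], 54), (95, [2.0, 38.7, 40.3], 43), (100, [2.0, 2.1, 49.9], 27), (105, [2.4, 11.1, 20.1], 1472), (110, [44.5, 47.7, 49.9], 66)]
lat 0 [(60, [-11.8, -5.9, -0.4], 455), (65, [2.0, 2.1, 2.1], 16), (70, [2.1, 2.1, 2.2], 11), (75, [2.0, 2.0, 2.1], 6), (80, [2.1, 2.1, 2.1], 18), (85, [2.0, 2.1, 2.1], 19), (90, [2.0, 2.1, 2.2], 19), (95, [2.0, 2.1, 2.1], 21), (100, [2.0, 2.1, 2.2], 23), (105, [2.4, 10.9, 19.7], 1449)]
lat 0.015 [(60, [-11.8, -4.7, 45.8], 579), (65, [2.1, 33.6, 48.9], 137), (70, [2.1, 35.1, 49.0], 168), (75, [33.9, 36.2, 47.5], 152), (80, [2.1, 38.7, 46.3], 265), (85, [2.1, 37.7, 43.8], 125), (90, [2.1, 38.5, 41.7], 109), (95, [2.0, 39.3, 40.6], 93), (100, [2.0, 2.1, 49.8], 24), (105, [2.4, 11.1, 20.2], 1468), (110, [45.0, 47.4, 49.9], 58)]
```

View pics/t10.png

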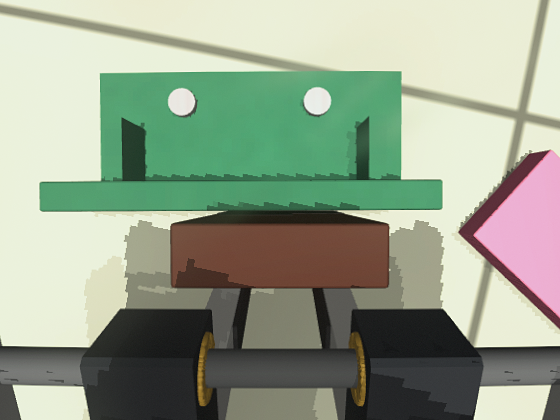

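drive_tool([
  {"offset": [0.08, 0, 0.02], "delta_rot": [0, 0, 0]},
  {"offset": [0.16, 0, 0.04], "delta_rot": [0, 0, 0]},
  {"offset": [0.22, 0, 0.06], "delta_rot": [0, 0, 0]},
  {"offset": [0.28, 0, 0.07], "delta_rot": [0, 0, 0]},
  {"offset": [0.33, 0, 0.08], "delta_rot": [0, 0, 0]},
  {"offset": [0.33, 0, 0.08], "delta_rot": [0, 0, 0]},
])

```text
t: 30.15
position: [0.6286, -0.1874, 0.0122]
eef_rot: [[0.951, 0.203, 0.234], [0.197, -0.979, 0.049], [0.239, -0.001, -0.971]]
wrist_force: [-6.9, -1.3, 4.8]
grip_width: 0.0303
```

```bash
python3 -c "
from tip import *
o=st(); print('s',n0-o['position']@n,'Fn',o['wrist_force']@n)
prof('wrist','t11.png')
"
```

```text
t 30.15 q [31.1, 36.4, -18.0, 105.1, 8.1, 28.0, -67.5] p [0.6286, -0.1874, 0.0122] az 11.70 phi 76.16 F [-6.9, -1.3, 4.8] w 0.0303
s 0.02645438436329073 Fn -7.003330293316974
lat -0.015 [(60, [-12.1, -5.1, 42.9], 557), (65, [-0.1, 32.3, 47.1], 92), (70, [-0.1, 33.7, 47.0], 135), (75, [-0.1, 34.1, 44.4], 115), (80, [-0.1, 37.5, 43.4], 204), (85, [-0.1, 36.3, 41.4], 55), (90, [-0.1, 35.9, 39.4], 52), (95, [-0.1, -0.0, 49.4], 50), (100, [-0.1, -0.0, 49.7], 52), (105, [0.2, 9.1, 47.0], 1506), (110, [41.9, 46.3, 49.9], 102)]
lat 0 [(60, [-11.7, -5.8, -0.0], 470), (65, [0.0, 0.0, 0.1], 4), (70, [-0.1, -0.0, 0.0], 12), (75, [-0.0, 0.0, 0.0], 17), (80, [-0.1, -0.0, 0.0], 17), (85, [-0.1, -0.0, 0.0], 19), (90, [-0.1, -0.0, 0.0], 19), (95, [-0.1, -0.0, 0.0], 21), (100, [-0.1, -0.0, 0.0], 21), (105, [0.2, 8.8, 17.4], 1448)]
lat 0.015 [(60, [-11.7, -4.7, 42.5], 565), (65, [0.0, 31.0, 46.3], 141), (70, [30.2, 33.0, 46.8], 157), (75, [0.0, 33.2, 44.6], 169), (80, [0.1, 36.1, 43.6], 255), (85, [0.0, 35.0, 41.3], 132), (90, [-0.0, 36.0, 39.5], 114), (95, [0.0, 36.6, 40.5], 89), (100, [-0.0, 0.1, 49.8], 45), (105, [0.3, 9.1, 47.1], 1505), (110, [41.8, 46.2, 49.8], 92)]
```

View pics/t11.png

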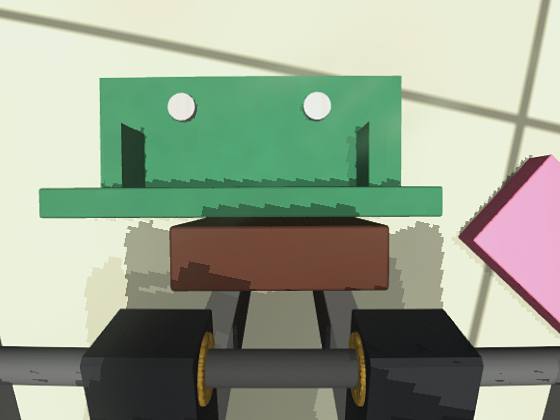

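Face is flush (0.0 mm at all heights) with 7 N contact. Withdrawing.

drive_tool([
  {"offset": [-0.4, 0, -0.1], "delta_rot": [0, 0, 0]},
  {"offset": [-1.5, 0, -0.4], "delta_rot": [0, 0, 0]},
  {"offset": [-4, 0, -1], "delta_rot": [0, 0, 0]},
  {"offset": [-6, 0, -3], "delta_rot": [0, 0, 0]},
  {"offset": [-7, 0, -7], "delta_rot": [0, 0, 0]},
  {"offset": [-7, 0, -11], "delta_rot": [0, 0, 0]},
  {"offset": [-7, 0, -15], "delta_rot": [0, 0, 0]},
  {"offset": [-7, 0, -19], "delta_rot": [0, 0, 0]},
  {"offset": [-7, 0, -23], "delta_rot": [0, 0, 0]},
  {"offset": [-7, 0, -23], "delta_rot": [0, 0, 0]},
  {"offset": [-7, 0, -23], "delta_rot": [0, 0, 0]},
])

```text
t: 31.3
position: [0.5083, -0.2128, 0.2192]
eef_rot: [[0.95, 0.202, 0.237], [0.196, -0.979, 0.048], [0.241, 0.001, -0.97]]
wrist_force: [-0.5, 0.1, -1.5]
grip_width: 0.0304
```

```bash
python3 -c "
from tip import *
o=st(); prof('wrist','t12.png')
c=snap('scene'); cv2.imwrite('pics/sf.png',cv2.resize(c['image'][150:300,100:440,::-1],None,fx=2.3,fy=2.3))
for n_ in ('top','scene'):
    c=snap(n_);P=pts(c);x,y,z=P[...,0],P[...,1],P[...,2]
    for nm,b,lo in (('tin',(.5,.72,.08,.24),.05),('weight',(.7,.83,-.05,.06),.03),('brick',(.45,.66,.3,.5),.055),('cal',(.4,.62,-.45,-.32),.005)):
        q=(c['depth']>0)&(x>b[0])&(x<b[1])&(y>b[2])&(y<b[3])&(z>lo)&(z<.12)
        if q.sum()>10: rect(P[q],n_+nm)
"
```

```text
t 31.30 q [49.0, 11.0, -27.5, 110.7, -3.6, 48.0, -53.7] p [0.5083, -0.2128, 0.2192] az 11.66 phi 76.03 F [-0.5, 0.1, -1.5] w 0.0304
lat -0.015 [(60, [17.1, 17.5, 17.9], 11), (65, [17.0, 17.4, 17.8], 9), (70, [17.2, 17.4, 17.9], 11), (75, [18.1, 18.2, 18.3], 5), (80, [17.9, 18.4, 18.6], 11), (85, [17.7, 18.3, 18.9], 11), (90, [18.0, 18.2, 18.6], 14), (95, [18.0, 18.2, 18.6], 12), (100, [17.9, 18.2, 18.5], 13), (105, [1.0, 10.0, 18.4], 171)]
lat 0 [(60, [17.3, 17.6, 17.9], 10), (65, [17.1, 17.5, 18.0], 10), (70, [17.4, 17.6, 17.9], 10), (75, [18.2, 18.3, 18.4], 5), (80, [18.2, 18.3, 18.7], 7), (85, [18.1, 18.4, 18.6], 12), (90, [18.2, 18.4, 18.6], 12), (95, [17.8, 18.2, 18.6], 14), (100, [18.0, 18.2, 18.7], 16), (105, [1.1, 9.7, 18.3], 178)]
lat 0.015 [(60, [17.3, 17.5, 17.9], 11), (65, [17.4, 17.7, 17.9], 7), (70, [17.4, 17.6, 17.8], 9), (75, [18.0, 18.3, 18.7], 9), (80, [17.9, 18.5, 18.8], 11), (85, [18.1, 18.4, 18.7], 11), (90, [18.1, 18.4, 18.8], 10), (95, [18.3, 18.6, 18.8], 12), (100, [18.0, 18.4, 19.0], 17), (105, [0.8, 9.8, 18.3], 157)]
toptin [612.4 159.7] [49.  94.7] 77.0 426
topweight [761.2   4.4] [37.3 35.1] 86.7 109
topbrick [550.4 404.2] [106.6 101.7] 3.7 948
topcal [ 558.8 -385.4] [131.5 121.3] 87.9 142
scenetin [615.  158.8] [49.9 99.5] 76.7 484
sceneweight [768.1   3.3] [33.9 37.3] 1.4 210
scenebrick [550.6 403.4] [109.1 103.2] 3.8 892
scenecal [ 514.1 -386.7] [212.1  55.7] 0.9 214
```

View pics/t12.png

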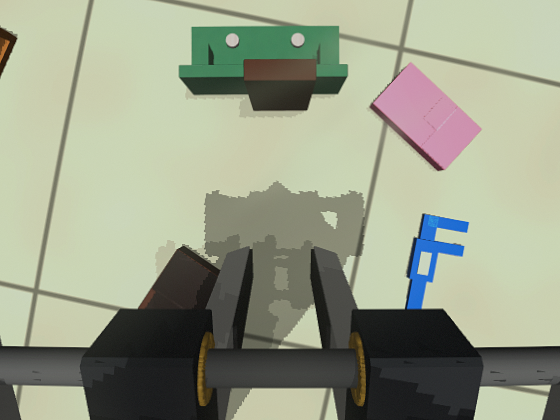

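View pics/sf.png

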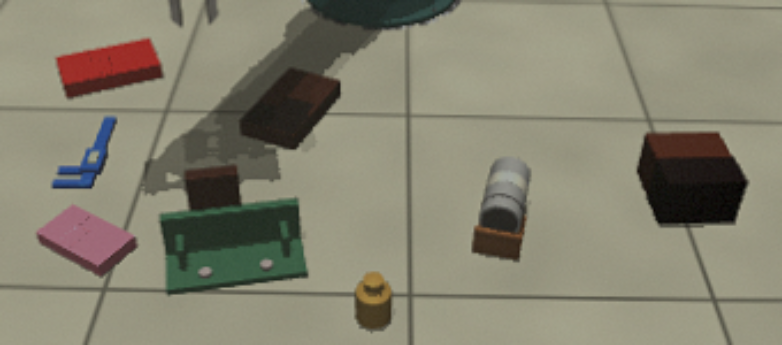

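```bash
python3 -c "
from workcell import arm
print(arm.hand_in())"
```

```text
the job is handed in; nothing more can be done
None
```

The tin is on its side in the cradle against the end stop. The slip stands on its short end with its broad face against the fence. I handed the job in at about 31 s, with the gripper clear of everything.

**What I did**
- **Tin:** I gripped it low, tilted it over and lowered it into the V. I then pushed it against the end stop, where the force rose to about 19 N, and let go.
- **Slip:** I pushed it flat about 50 mm until its end butted on the fence (about 12 N). I then gripped its sides lightly and tipped it up with its lower edge on the bench.

**Last checks**
- **Tin:** it is centred about 0.3 mm from the computed seat, and its axis agrees with the cradle's direction.
- **Slip:** it measures upright. While I pressed it, its face was 0.0 mm from the fence at every height measured above the fence. After letting go, its outer face was about 18.3 mm out (slip thickness 18 mm), with a few lower readings near 17.5 mm.
- **Brick and brass weight:** neither shows any movement beyond camera noise.
- **Calliper:** its last depth fits were unusable, so I judged it unmoved from the pictures only.

**What went less than cleanly**
- **Overshoot:** I pushed the slip too far at the end of the tip, and it leaned about 5° over the top of the fence. I pulled it back to vertical and released it, and it stood alone about 6 mm from the fence. I then slid it flush with a low push of about 7 N.
- **Edge on the bench:** during the tip, the camera fits put the slip's lower edge within about 1 mm of the bench at the three poses I fitted (42°, 62° and 82°). At one point the wrist force was close to the slip's full weight, so the claim that it never left the bench rests on those fits, not on force.

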